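# Prove the freewheel of a reel winch and wind its rope clamp to the fairlead

### The job

The reel winch has been rebuilt and wants a new rope: lift the crank handle off the pallet offcut, set its square stud fully down in the winch's socket and let go, then take it by its upright grip and first swing it back (anticlockwise from above) a good quarter turn to prove that it freewheels. Then wind clockwise with the handle until the red rope clamp on the drum stands opposite the middle of the fairlead, without overrunning it, as the drum cannot be wound back. Leave the handle standing in the socket and all else on the bench where it is.

Things in the scene. Friction and masses are not known exactly. Their poses are not given: they have to be found in the camera images.
- winch: Vertical hand reel winch bolted to a timber pad (250 x 160 x 28 mm), fixed to the bench; about 155 mm high in all. Origin: on the drum axis, at the underside of the pad (bench height). z up; +x points from the drum axis to the two-roller fairlead.
- fairlead (a point): Middle of the top bar of the fairlead: a galvanised bracket with two upright rollers on the pad, 118 mm from the drum axis and 96 mm high; the gap between its rollers is 34 mm wide. Fixed to the winch.
- drum: The reel: green upper flange 120 mm across (top 112 mm above the bench), core 84 mm, toothed lower flange. Turns on the vertical winch axis, only clockwise from above, with steady drag (0.45 N m, 3 N at the handle's grip); stays where left; a dog stops it turning back beyond 15 degrees of slack. Origin on the axis, 40 mm above the bench; x axis points to the rope clamp and turns with the drum.
- rope_clamp (a point): Top middle of the red rope clamp, a saddle 30 mm wide and 12 mm high with two bolt heads, on the upper flange, 47 mm from the drum axis.
- socket (a point): Centre of the mouth of the square socket in the spindle, a steel boss 40 mm square on the drum's axis; the mouth is level, 155 mm above the bench. Socket 19.5 mm square, 35 mm deep, 2 mm chamfer. The frame turns with the spindle: x and y are square to the socket's sides, so the stud enters in any of four headings, with about 5 degrees of play either way.
- spindle (a joint): Angle of the spindle relative to the drum, rad, positive clockwise from above; about 0 at the start. Clockwise the spindle grips the drum (after at most 12 degrees of slack) and takes it along, so this value stays; anticlockwise it spins loose almost without drag while the drum stands still, and this value falls.
- handle: Loose cast crank, 0.5 kg. Origin on the stud's axis at the arm's underside; fully home it meets socket. Arm along +x, 160 mm between stud and grip axes, 22 mm wide, 16 mm thick (z 0 to 16 mm), end bosses 38 mm (stud) and 32 mm round. Stud below: 18 mm square along x and y, 31 mm long, last 3 mm 15 mm square. Starts level on the offcut, underside 44 mm above the bench, stud in the gap.
- handle_arm (a point): Top of the handle's arm, 90 mm from the stud's axis, 16 mm above the handle's origin: about over its centre of mass (70 to 95 mm from the stud), the place to carry it.
- handle_grip (a point): Middle of the handle's upright black grip, 160 mm from the stud's axis, 85 mm above the handle's origin. The grip is a round sleeve, 30 to 33 mm in diameter, from 19 to 128 mm above the arm's underside, that turns freely on its own upright pin: held by it, the handle swings loose.
- offcut: Sawn-off piece of pallet, fixed, two deck boards over two bearers, 240 x 285 mm, 44 mm high. Origin at bench height under the middle of the 40 mm gap between the boards; the gap runs along x.
- grease_tin: Bystander: yellow tin, 84 mm across, 85 mm high. Origin: centre of its underside.
- spring_jar: Bystander: small glass jar, 60 mm across, 75 mm high. Origin: centre of its underside.
- spanner: Bystander: open spanner lying flat, 200 mm long. Origin: under its middle.
- hammer: Bystander: hammer lying flat, 280 mm long. Origin: under its middle.
- shackle: Bystander: galvanised shackle lying flat, about 70 x 60 mm, 12 mm high. Origin: at bench height by its pin.
- float: Bystander: orange net float, 100 mm across, 92 mm high. Origin: centre of its underside.
- mug: Bystander: blue mug, 80 mm across, 95 mm high. Origin: centre of its underside.

How it is judged:
By the outcome, as a careful person would: the job done as asked, in the order asked, and still so for the second after the job is handed in, with the robot touching nothing.
It also fails if it takes over 70 s, if anything falls off the work surface, if the arm or the gripper's body presses on something with over 40 N, if the wrist force passes 120 N, or if a joint passes its speed limit or range.

### The arm

A 6-joint arm with a two-finger parallel gripper is mounted at the origin on the work surface. World frame = base frame: x ahead of the robot, y to its left, z up, the work surface at z = 0. Lengths are in m, angles in rad, forces in N, time in s.
With the tool pointing down it reaches from about 0.35 to 1 m from the base axis. Payload 7.1 kg.
Tool frame: the origin (TCP) lies midway between the tips of the shut fingers; the grasp point (between the pads) lies 19 mm behind it (pinch_z is the distance from the TCP to the grasp point, in m); z points along the fingers, y is the line along which they close (so a half turn about z gives the same grasp; the last joint's range is limited). The gripper opens to 85 mm and grips with 20 to 120 N. Pads are 22 mm wide; open, the fingers measure 114 mm over their backs; the gripper's body (76 mm by 85 mm) begins 54 mm behind the grasp point. The pads swing forward as they close: fully open they stand 13 mm farther back than shut.
Start: joints at [-1.335, 0.423, 1.63, -0, 1.089, -0.019], TCP at [0.158, -0.605, 0.231] pointing down, gripper open.
Joint ranges: [-3, 3], [-0.9, 2.11], [0.09, 2.58], [-1.31, 4.45], [0.11, 2.69], [-2.54, 2.54]. Speed limits (rad/s): [2.39, 2.39, 3.01, 3.14, 3.14, 3.14].

### API

Orientations are given as a unit quaternion [w, x, y, z].
In Python, from rig import state, grab_frame, finish_job, pinch_z gives the robot as it stands. The module is installed in compiled form; this text tells all that it offers.
- The arm moves only by the tool apply_moves, never from a script. Its argument "increments" is a list of rows, each an object with "delta_pos": the shift along the tool's x, y, z in units of 30 mm (1.0 is 30 mm), a list of three; "yaw": the turn about the tool's z in units of 5 degrees (1.0 is 5 degrees); "jaw": the opening, from 0 (shut) to 1 (fully open). In form: [{"delta_pos": [dx, dy, dz], "yaw": yaw, "jaw": jaw}, ...]. A call has 1 to 10 rows; each row shifts and turns the commanded pose from where the row before left it, along the tool's axes as they then stand; what a row does not reach is not made up. A row lasts 1/10 s, in which the tool goes at most 50 mm and 8.59 degrees, less where a joint would pass 70% of its speed; a pose out of reach is approached as far as the arm can. A call is refused whole if a number of a shift passes 1 or a number of a turn 1, either way. A call with a gripper value outside its range is refused whole. The fingers move at their own pace and stop on an object; "grip_force" is the grip in N (left out, the last holds). Time passes only in rows, so rows that do not move let the fingers close. It gives the time, the measured TCP pose, the force and the opening at its end, in the units of the state.
- state(): the state, without advancing time (a new reading comes with each control period).
- grab_frame(name): name is "scene" or "top" or "wrist"; returns a dict with "image" (400x640x3 uint8, blue, green, red), "depth" (400x640 float32, m along the optical axis (not along the pixel's ray), 0 where there is no reading), "intrinsics" (3x3 intrinsics, pixels), "R" (3x3) and "t" (3): a world point X has camera coordinates R X + t. Camera axes: x right, y down, z forward; pixel columns grow to the right and rows downward; lengths in m; the calibration is good to about 2 mm. A picture is of the moment at which its call begins.
- finish_job(): hands the job in, once; it reports no verdict.
The state is a dict: "clock": time; "joints": joint angles; "dq": joint speeds; "joint_torque": joint torques, N m; "position": TCP position; "tool_rot": TCP orientation; "wrist_force": force on the tool from outside, world axes, zero at the start; "torque": the same for the moment, N m; "opening": finger opening in m.
Only numpy, scipy, OpenCV 4.12 (cv2) and the standard library are available. Lean on these libraries where they do the work, as an engineer would, in place of code of your own. Each camera call takes 0.05 s, during which the arm holds its last target. There are 200 camera calls.

## Working session

There is one attempt and no reset: what is moved stays moved. The work goes in short steps, Python scripts to look and compute and a tool call to move; the robot and the scene stay as the last step left them, time stands still between calls to the robot, and variables do not carry over. Pictures are saved under pics/ and viewed, on a budget of 14 in all, crops included, one or two more only if the job needs it, and the job is handed in when it is done.

Besides the shell and the picture viewer there is one more tool, called after ">>>" by a JSON object that holds its "method" and its "body". apply_moves: Moves the arm, as the interface text tells. Its arguments: {"type":"object","properties":{"increments":{"type":"array"},"grip_force":{"type":"number"}},"required":["increments"]}

```bash
mkdir -p pics; cat > h.py <<'E'
import numpy as np, cv2
from rig import state, grab_frame, finish_job, pinch_z
def cloud(f):
    K=f["intrinsics"];d=f["depth"];v,u=np.indices(d.shape)
    c=np.stack([(u-K[0,2])/K[0,0]*d,(v-K[1,2])/K[1,1]*d,d],-1)
    return (c-f["t"])@f["R"]   # R^T (c-t)
def ray(f,u,v,z):
    K=f["intrinsics"];R=f["R"];c=-R.T@f["t"]
    d=R.T@np.array([(u-K[0,2])/K[0,0],(v-K[1,2])/K[1,1],1.])
    return c+d*(z-c[2])/d[2]
def save(f,n): cv2.imwrite("pics/"+n+".png",f["image"])
E
python3 - <<'E'
from h import *
import pickle
for n in("scene","top"):
    f=grab_frame(n);save(f,n+"0");pickle.dump(f,open(n+"0.pkl","wb"))
    print(n,f["intrinsics"].round(1).tolist(),(-f["R"].T@f["t"]).round(3),f["R"].round(2).tolist(),(f["depth"]>0).mean())
print(state(),pinch_z)
E
```

```text
scene [[477.7, 0.0, 322.0], [0.0, 477.7, 201.9], [0.0, 0.0, 1.0]] [ 1.524 -0.764  1.029] [[0.58, 0.81, 0.02], [0.49, -0.33, -0.81], [-0.65, 0.48, -0.59]] 0.9902890625
top [[481.6, 0.0, 325.2], [0.0, 481.6, 200.8], [0.0, 0.0, 1.0]] [ 0.355 -0.012  1.531] [[-0.03, -1.0, 0.01], [-0.99, 0.03, -0.12], [0.12, -0.01, -0.99]] 0.99614453125
{'clock': 0.1, 'joints': array([-1.33502428e+00,  4.23789210e-01,  1.63059238e+00, -1.40495533e-05,
        1.08861755e+00, -1.90072455e-02]), 'dq': array([ 0.001311  , -0.00081465, -0.00270424, -0.00084443,  0.00097217,
       -0.00046055]), 'joint_torque': array([ 2.04805168e-03, -5.58424473e+01, -2.82443923e+01,  5.62804033e-06,
        3.02435634e-03,  1.70378672e-05]), 'position': array([ 0.15742244, -0.60434404,  0.23061628]), 'tool_rot': array([-6.98443956e-04,  9.91896246e-01,  1.27048580e-01, -8.22551249e-05]), 'wrist_force': array([0.36435997, 0.44845816, 0.2347786 ]), 'torque': array([0.02283366, 0.00049371, 0.0451743 ]), 'opening': 0.08470886807266485} 0.0187
```

View pics/top0.png

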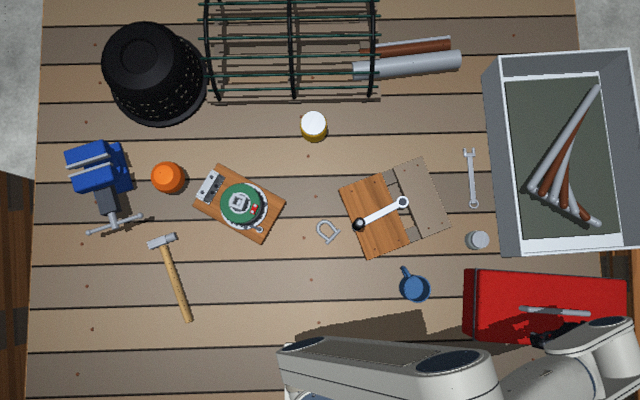

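View pics/scene0.png

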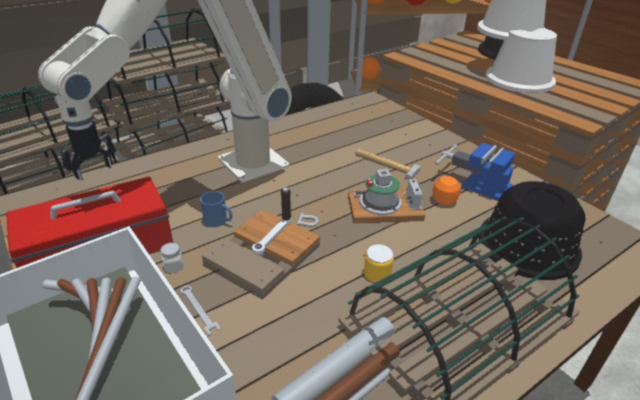

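The top view shows the handle with its grip at (358,225) and its stud boss at (404,202). The winch is at (243,203), its fairlead at (208,187) and the red clamp near (257,208). The scene view confirms the layout: the grip stands upright at (286,203), and the clamp is on the far side of the winch from the fairlead. Next I'll measure these.

```bash
python3 - <<'E'
from h import *
import pickle
for n in("top","scene"):
    f=pickle.load(open(n+"0.pkl","rb"));P=cloud(f);im=f["image"];hsv=cv2.cvtColor(im,cv2.COLOR_BGR2HSV)
    x0,x1,y0,y1=(190,440,150,265) if n=="top" else (200,450,150,290)
    roi=np.zeros(im.shape[:2],bool);roi[y0:y1,x0:x1]=1
    H,S,V=cv2.split(hsv);Z=P[...,2]
    def rep(name,m):
        m=m&roi
        k,l,s,c=cv2.connectedComponentsWithStats(m.astype(np.uint8))
        for i in range(1,k):
            if s[i,4]>=5:
                q=P[l==i];print(n,name,s[i,4],c[i].round(1),"med",np.median(q,0).round(4),"ptp z",np.percentile(q[:,2],[5,95]).round(3))
    rep("red",((H<6)|(H>172))&(S>170)&(V>70)&(Z>.09))
    rep("green",(H>60)&(H<90)&(S>100)&(Z>.09))
    rep("boss",(Z>.14)&(Z<.17))
    rep("fair",(Z>.085)&(Z<.105)&(S<60))
    rep("grip",(V<60)&(Z>.12))
    rep("arm",(S<60)&(V>110)&(Z>.052)&(Z<.075))
f=pickle.load(open("top0.pkl","rb"))
im=f["image"];a=cv2.resize(im[155:265,185:290],None,fx=5,fy=5,interpolation=2)
b=cv2.resize(im[155:265,330:450],None,fx=5,fy=5,interpolation=2)[:, :]
cv2.imwrite("pics/c1.png",np.hstack([a[:,:525],b])[:, :800] if 0 else cv2.resize(np.hstack([a,b]),(800,391)))
E
```

```text
top red 24 [254.2 208.6] med [0.5129 0.1808 0.1243] ptp z [0.122 0.129]
top green 738 [238.9 202.7] med [0.5373 0.2275 0.1116] ptp z [0.106 0.117]
top boss 173 [237.7 200.9] med [0.5343 0.2228 0.154 ] ptp z [0.146 0.159]
top boss 15 [355.9 224.8] med [ 0.4544 -0.1123  0.1667] ptp z [0.14 0.17]
top boss 5 [364.  222.2] med [ 0.4622 -0.1366  0.1682] ptp z [0.164 0.17 ]
top fair 281 [206.9 184.4] med [0.5948 0.3256 0.0957] ptp z [0.09  0.101]
top grip 5 [246.6 202.2] med [0.5334 0.2016 0.1227] ptp z [0.122 0.128]
top grip 7 [244.  207.7] med [0.5156 0.2093 0.1266] ptp z [0.122 0.137]
top grip 52 [358.1 223.8] med [ 0.4555 -0.119   0.1692] ptp z [0.129 0.174]
top arm 338 [386.2 209.7] med [ 0.5067 -0.2158  0.059 ] ptp z [0.054 0.065]
scene boss 130 [383.8 173.8] med [0.5406 0.2223 0.1515] ptp z [0.142 0.157]
scene boss 81 [285.6 195.4] med [ 0.4718 -0.1304  0.1578] ptp z [0.142 0.17 ]
scene boss 24 [444.7 246.1] med [0.9151 0.1152 0.1497] ptp z [0.147 0.152]
scene boss 194 [402.4 268.9] med [ 0.9155 -0.0467  0.1497] ptp z [0.147 0.156]
scene boss 5 [364.2 288.4] med [ 0.922  -0.1835  0.1
[... 1604 characters left out ...]
.2036] ptp z [0.194 0.212]
scene arm 143 [250.9 155.5] med [ 0.0583 -0.0354  0.0637] ptp z [0.053 0.074]
scene arm 7 [268.4 151.3] med [0.0553 0.0449 0.0598] ptp z [0.053 0.067]
scene arm 21 [410.9 188.2] med [0.5744 0.3328 0.0675] ptp z [0.054 0.074]
scene arm 14 [395.9 196.1] med [0.566  0.2668 0.0543] ptp z [0.052 0.056]
scene arm 74 [380.5 199.9] med [0.5634 0.1958 0.0641] ptp z [0.054 0.074]
scene arm 37 [417.5 200.2] med [0.6355 0.3026 0.0634] ptp z [0.056 0.075]
scene arm 5 [394.2 201.8] med [0.587  0.2381 0.0532] ptp z [0.053 0.056]
scene arm 8 [231.2 211.8] med [ 0.333  -0.2584  0.0589] ptp z [0.053 0.069]
scene arm 328 [270.1 235.4] med [ 0.5092 -0.2146  0.0594] ptp z [0.054 0.064]
```

View pics/c1.png

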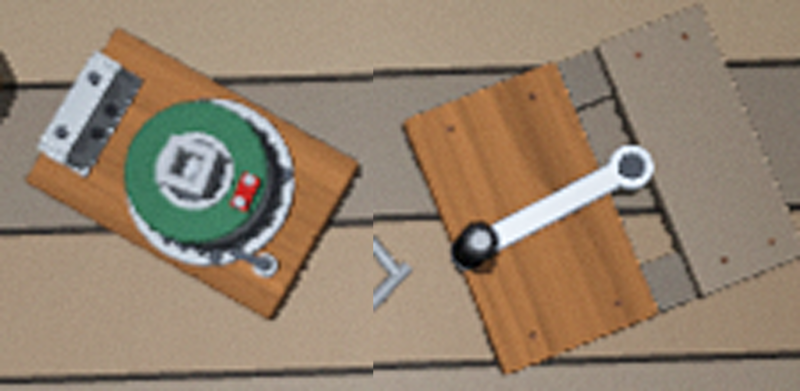

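The crop shows the winch on the left: socket boss at its centre and the red clamp at lower right, about 185° clockwise of travel from the fairlead. On the right, the handle lies across the brown board with its stud in the gap. From the depth readings:

| Item | Position (m) | Heading |
|---|---|---|
| Winch axis | (0.535, 0.223) | fairlead at about 57° |
| Clamp | – | about 242° |
| Handle grip | (0.472, −0.132) | arm at about 113° |

I'll move over the handle's arm now.

>>> {"method": "apply_moves", "body": {"increments": [{"delta_pos": [0.96,-0.67,-0.2],"yaw": 0,"jaw": 1},{"delta_pos": [0.96,-0.67,-0.2],"yaw": 0,"jaw": 1},{"delta_pos": [0.96,-0.67,-0.2],"yaw": 0,"jaw": 1},{"delta_pos": [0.96,-0.67,-0.2],"yaw": 0,"jaw": 1},{"delta_pos": [0.96,-0.67,-0.2],"yaw": 0,"jaw": 1},{"delta_pos": [0.96,-0.67,-0.2],"yaw": 0,"jaw": 1},{"delta_pos": [0.96,-0.67,-0.2],"yaw": 0,"jaw": 1},{"delta_pos": [0.96,-0.67,-0.2],"yaw": 0,"jaw": 1},{"delta_pos": [0.96,-0.67,-0.2],"yaw": 0,"jaw": 1},{"delta_pos": [0.96,-0.67,-0.2],"yaw": 0,"jaw": 1}]}}

```text
clock: 1.1
position: [0.3862, -0.3363, 0.2913]
tool_rot: [-0.0, 0.992, 0.127, -0.0]
wrist_force: [0.2, 0.2, -0.4]
opening: 0.0852
```

>>> {"method": "apply_moves", "body": {"increments": [{"delta_pos": [0.96,-0.67,0],"yaw": 0,"jaw": 1},{"delta_pos": [0.96,-0.67,0],"yaw": 0,"jaw": 1},{"delta_pos": [0.96,-0.67,0],"yaw": 0,"jaw": 1},{"delta_pos": [0.96,-0.67,0],"yaw": 0,"jaw": 1},{"delta_pos": [0.96,-0.67,0],"yaw": 0,"jaw": 1},{"delta_pos": [0,0,0],"yaw": -1,"jaw": 1},{"delta_pos": [0,0,0],"yaw": -1,"jaw": 1},{"delta_pos": [0,0,0],"yaw": -1,"jaw": 1},{"delta_pos": [0,0,0],"yaw": -1,"jaw": 1},{"delta_pos": [0,0,0],"yaw": -1,"jaw": 1}]}}

```text
clock: 2.1
position: [0.4994, -0.2039, 0.2909]
tool_rot: [-0.0, 0.94, 0.341, -0.0]
wrist_force: [0.7, -0.2, -0.3]
opening: 0.0855
```

>>> {"method": "apply_moves", "body": {"increments": [{"delta_pos": [0,0,0],"yaw": -1,"jaw": 1},{"delta_pos": [0,0,0],"yaw": -1,"jaw": 1},{"delta_pos": [0,0,0],"yaw": -1,"jaw": 1},{"delta_pos": [0,0,0],"yaw": -1,"jaw": 1},{"delta_pos": [0,0,0],"yaw": -1,"jaw": 1},{"delta_pos": [0,0,0],"yaw": -1,"jaw": 1},{"delta_pos": [0,0,0],"yaw": -1,"jaw": 1},{"delta_pos": [0,0,0],"yaw": -1,"jaw": 1},{"delta_pos": [0,0,0],"yaw": -1,"jaw": 1},{"delta_pos": [0,0,0],"yaw": -1,"jaw": 1}]}}

```text
clock: 3.1
position: [0.4993, -0.204, 0.291]
tool_rot: [-0.0, 0.708, 0.706, -0.0]
wrist_force: [0.9, 0.8, 0.6]
opening: 0.0855
```

```bash
cat >> h.py <<'E'
def pose():
    s=state();w,x,y,z=s["tool_rot"]
    return s["position"],np.degrees(np.arctan2(2*(x*y+w*z),1-2*(y*y+z*z))),s
E
python3 - <<'E'
from h import *
import pickle
p,h,s=pose();print(p,h,s["joints"].round(2),s["wrist_force"],s["clock"])
f=grab_frame("wrist");save(f,"w1");pickle.dump(f,open("w1.pkl","wb"))
print((-f["R"].T@f["t"]).round(3),f["R"].round(2).tolist(),f["intrinsics"][0,0])
E
```

```text
[ 0.49933337 -0.20402403  0.29095002] 89.80678623035303 [-0.41  0.23  1.76 -0.    1.15 -0.41] [0.90356858 0.76678291 0.62287868] 3.1
[ 0.5   -0.132  0.433] [[1.0, -0.0, -0.0], [-0.0, -0.96, 0.28], [-0.0, -0.28, -0.96]] 358.84326059226885
```

View pics/w1.png

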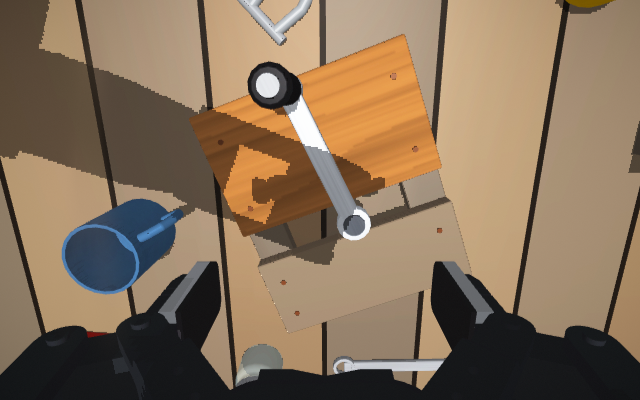

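The wrist view shows the grip's top cap at (267,86), the stud boss ring at (354,224), and the arm between them. Next I'll cast these to positions and refine the stud and the heading.

```bash
python3 - <<'E'
from h import *
import pickle
f=pickle.load(open("w1.pkl","rb"));P=cloud(f);im=f["image"];hsv=cv2.cvtColor(im,cv2.COLOR_BGR2HSV)
H,S,V=cv2.split(hsv);Z=P[...,2]
m=np.zeros(Z.shape,bool);m[100:245,280:380]=1
m&=(Z>.054)&(Z<.07)
q=P[m];print("arm z",np.median(q[:,2]),m.sum())
r=(cv2.minAreaRect(q[:,:2].astype(np.float32)*1000));print(r)
print("boss",ray(f,354,224,.060),"depth",P[224,354],"grip",P[86,267],ray(f,267,86,.172))
c,d=q[:,:2].mean(0),np.linalg.svd(q[:,:2]-q[:,:2].mean(0))[2][0] if len(q)<20000 else 0
print(c,d,np.degrees(np.arctan2(d[1],d[0])))
g=ray(f,267,86,.172);b=ray(f,354,224,.06);v=g-b;print(np.hypot(*v[:2]),np.degrees(np.arctan2(v[1],v[0])))
# two-view heights: grip top & boss seen in top
E
```

```text
arm z 0.059807685085704346 3384
((505.5108337402344, -210.26263427734375), (37.483726501464844, 164.099853515625), 22.86701011657715)
boss [ 0.53058565 -0.2681181   0.06      ] depth [ 0.53032147 -0.26695659  0.0631931 ] grip [ 0.45989943 -0.12570407  0.17780856] [ 0.45899488 -0.12555401  0.172     ]
[ 0.50278413 -0.21192328] [ 0.43992229 -0.89803584] -63.90107687322629
0.15952980915258022 116.66422581143513
```

>>> {"method": "apply_moves", "body": {"increments": [{"delta_pos": [0,0,0],"yaw": -1,"jaw": 1},{"delta_pos": [0,0,0],"yaw": -1,"jaw": 1},{"delta_pos": [0,0,0],"yaw": -1,"jaw": 1},{"delta_pos": [0,0,0],"yaw": -1,"jaw": 1},{"delta_pos": [0,0,0],"yaw": -1,"jaw": 1},{"delta_pos": [0.39,0,0.4],"yaw": -0.3,"jaw": 1},{"delta_pos": [0,0,0.9],"yaw": 0,"jaw": 1},{"delta_pos": [0,0,0.9],"yaw": 0,"jaw": 1},{"delta_pos": [0,0,0.9],"yaw": 0,"jaw": 1},{"delta_pos": [0,0,0.9],"yaw": 0,"jaw": 1}]}}

```text
clock: 4.15
position: [0.4945, -0.1934, 0.1702]
tool_rot: [-0.0, 0.53, 0.848, -0.0]
wrist_force: [-0.0, 0.1, -0.3]
opening: 0.0854
```

```bash
python3 - <<'E'
from h import *
import pickle
p,h,s=pose();print(p,h)
f=grab_frame("wrist");save(f,"w2");pickle.dump(f,open("w2.pkl","wb"))
P=cloud(f);Z=P[...,2]
m=(Z>.05)&(Z<.072)&(np.hypot(P[...,0]-.4936,P[...,1]+.1938)<.045)
q=P[m];c=q.mean(0);d=np.linalg.svd(q[:,:2]-c[:2],full_matrices=False)[2][0];print(m.sum(),c,np.degrees(np.arctan2(d[1],d[0])))
a=np.radians(h);yl=np.array([np.sin(a),-np.cos(a)]);print("arm offset in tool y",(c[:2]-p[:2])@yl)
E
```

```text
[ 0.49453193 -0.1933786   0.17022759] 115.99914703159591
3483 [ 0.49266086 -0.19185336  0.05961815] -63.982888437444394
arm offset in tool y -0.001013114063390608
```

View pics/w2.png

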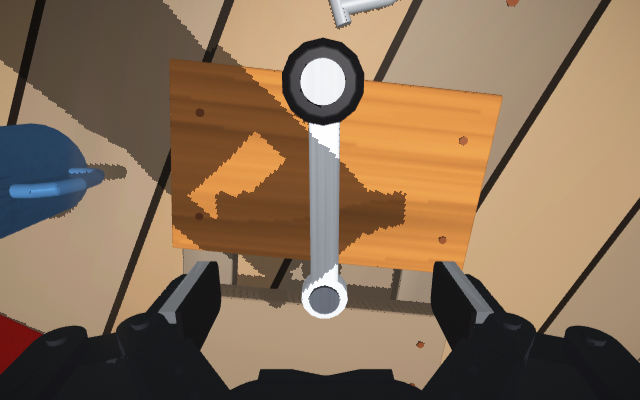

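The jaws straddle the arm squarely: arm heading 116.0°, 1 mm off centre, boss at (324,298). I'll descend and grip.

>>> {"method": "apply_moves", "body": {"increments": [{"delta_pos": [0,-0.03,0.7],"yaw": 0,"jaw": 1},{"delta_pos": [0,0,0.7],"yaw": 0,"jaw": 1},{"delta_pos": [0,0,0.7],"yaw": 0,"jaw": 1},{"delta_pos": [0,0,0.7],"yaw": 0,"jaw": 1},{"delta_pos": [0,0,0.6],"yaw": 0,"jaw": 1},{"delta_pos": [0,0,0.4],"yaw": 0,"jaw": 1},{"delta_pos": [0,0,0.23],"yaw": 0,"jaw": 1},{"delta_pos": [0,0,0],"yaw": 0,"jaw": 1}]}}

```text
clock: 5.0
position: [0.4937, -0.1938, 0.05]
tool_rot: [-0.001, 0.529, 0.848, -0.0]
wrist_force: [-0.3, 0.5, 0.5]
opening: 0.0851
```

>>> {"method": "apply_moves", "body": {"increments": [{"delta_pos": [0,0,0],"yaw": 0,"jaw": 0.2},{"delta_pos": [0,0,0],"yaw": 0,"jaw": 0.1},{"delta_pos": [0,0,0],"yaw": 0,"jaw": 0},{"delta_pos": [0,0,0],"yaw": 0,"jaw": 0},{"delta_pos": [0,0,0],"yaw": 0,"jaw": 0},{"delta_pos": [0,0,0],"yaw": 0,"jaw": 0},{"delta_pos": [0,0,0],"yaw": 0,"jaw": 0}], "grip_force": 80}}

```text
clock: 5.7
position: [0.494, -0.194, 0.0512]
tool_rot: [0.0, 0.529, 0.849, -0.0]
wrist_force: [-3.1, 0.6, 7.8]
opening: 0.019
```

>>> {"method": "apply_moves", "body": {"increments": [{"delta_pos": [0,0,-0.2],"yaw": 0,"jaw": 0},{"delta_pos": [0,0,-0.4],"yaw": 0,"jaw": 0},{"delta_pos": [0,0,-0.7],"yaw": 0,"jaw": 0},{"delta_pos": [0,0,-0.8],"yaw": 0,"jaw": 0},{"delta_pos": [0,0,-0.9],"yaw": 0,"jaw": 0},{"delta_pos": [0,0,-1],"yaw": 0,"jaw": 0},{"delta_pos": [0,0,-1],"yaw": 0,"jaw": 0},{"delta_pos": [0,0,-0.8],"yaw": 0,"jaw": 0},{"delta_pos": [0,0,-0.6],"yaw": 0,"jaw": 0},{"delta_pos": [0,0,0],"yaw": 0,"jaw": 0}]}}

```text
clock: 6.7
position: [0.4951, -0.1944, 0.2454]
tool_rot: [0.003, 0.529, 0.849, 0.0]
wrist_force: [0.3, 0.3, -4.1]
opening: 0.0198
```

```bash
python3 - <<'E'
from h import *
import pickle
p,h,s=pose();print(p,h,s["opening"],s["joints"].round(2),s["wrist_force"],s["torque"])
f=grab_frame("wrist");pickle.dump(f,open("w3.pkl","wb"))
t=grab_frame("top");pickle.dump(t,open("t3.pkl","wb"))
# enlarge winch from top; handle from wrist
a=cv2.resize(t["image"][160:250,185:290],(467,400),interpolation=2)
b=cv2.resize(f["image"],(640,400))[:,150:470]
cv2.imwrite("pics/c3.png",np.hstack([a,b]))
P=cloud(f);Z=P[...,2];a=np.radians(h);X=np.array([np.cos(a),np.sin(a)]);Y=np.array([np.sin(a),-np.cos(a)])
r=P[...,:2]-p[:2];lx=r@X;ly=r@Y;hh=Z-p[2]
m=(abs(ly)<.02)&(lx>-.11)&(lx<.055)&(abs(hh)<.04)&(Z>0)
print("profile x,ymid,z:")
for x in np.arange(-.1,.055,.015):
    k=m&(abs(lx-x)<.004)&(hh>-.01)
    if k.sum()>5: print(round(x,3),k.sum(),ly[k].min().round(4),ly[k].max().round(4),np.median(hh[k]).round(4))
E
```

```text
[ 0.49508953 -0.19435238  0.24540107] 116.10216343511671 0.019788492046857644 [-0.4   0.27  1.83  0.    1.04 -0.85] [ 0.26946123  0.28152272 -4.10363838] [ 0.05815785  0.00621554 -0.02453622]
profile x,ymid,z:
-0.04 711 -0.011 0.0109 0.0084
-0.025 785 -0.0108 0.011 0.0084
-0.01 1027 -0.0117 0.0116 0.0087
0.005 1756 -0.02 0.02 0.0097
0.02 24 -0.0102 0.0104 0.0085
```

View pics/c3.png

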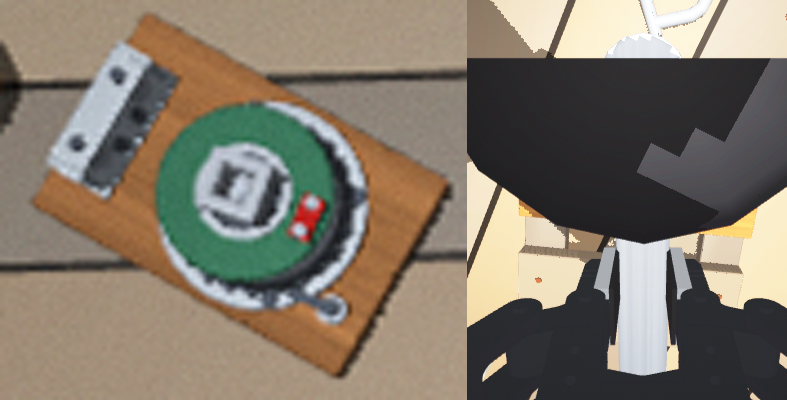

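The crop shows the handle held level and straight, with its grip filling the middle of the wrist view. On the winch the clamp is unchanged. I'll carry the handle to a spot beside the winch where the camera's right edge can see the socket.

>>> {"method": "apply_moves", "body": {"increments": [{"delta_pos": [0.2,0.03,0],"yaw": 0,"jaw": 0},{"delta_pos": [0.5,0.1,0],"yaw": 0,"jaw": 0},{"delta_pos": [0.8,0.16,0],"yaw": 0,"jaw": 0},{"delta_pos": [0.9,0.18,0],"yaw": 0,"jaw": 0},{"delta_pos": [0.9,0.18,0],"yaw": 0,"jaw": 0},{"delta_pos": [0.9,0.18,0],"yaw": 0,"jaw": 0},{"delta_pos": [0.9,0.18,0],"yaw": 0,"jaw": 0},{"delta_pos": [0.9,0.18,0],"yaw": 0,"jaw": 0},{"delta_pos": [0.9,0.18,0],"yaw": 0,"jaw": 0},{"delta_pos": [0.9,0.18,0],"yaw": 0,"jaw": 0}]}}

```text
clock: 7.8
position: [0.431, 0.0384, 0.2416]
tool_rot: [-0.001, 0.529, 0.849, -0.0]
wrist_force: [-0.2, -0.6, -4.6]
opening: 0.0191
```

>>> {"method": "apply_moves", "body": {"increments": [{"delta_pos": [0.9,0.18,0],"yaw": 0,"jaw": 0},{"delta_pos": [0.9,0.18,0],"yaw": 0,"jaw": 0},{"delta_pos": [0.9,0.18,0],"yaw": 0,"jaw": 0},{"delta_pos": [0.7,0.18,0],"yaw": 0,"jaw": 0},{"delta_pos": [0.3,0.15,0],"yaw": 0,"jaw": 0},{"delta_pos": [0.07,0.05,0],"yaw": 0,"jaw": 0},{"delta_pos": [0,0,0],"yaw": 0,"jaw": 0},{"delta_pos": [0,0,0],"yaw": 0,"jaw": 0}]}}

```text
clock: 8.6
position: [0.4077, 0.1498, 0.2422]
tool_rot: [-0.0, 0.529, 0.848, -0.0]
wrist_force: [-0.8, -0.1, -4.7]
opening: 0.0195
```

```bash
python3 - <<'E'
from h import *
import pickle
p,h,s=pose();print(p,h,s["opening"],s["joints"].round(2),s["wrist_force"])
f=grab_frame("wrist");pickle.dump(f,open("w4.pkl","wb"));save(f,"w4")
P=cloud(f);Z=P[...,2]
m=(Z>.149)&(Z<.161)&(np.hypot(P[...,0]-.535,P[...,1]-.223)<.04)
q=P[m];print(m.sum())
if m.sum()>20:
    print(np.median(q,0),cv2.minAreaRect((q[:,:2]*1000).astype(np.float32)))
    v,u=np.nonzero(m);print(u.min(),u.max(),v.min(),v.max())
    im=f["image"];u0,v0=max(0,u.min()-40),max(0,v.min()-40)
    cv2.imwrite("pics/c4.png",cv2.resize(im[v0:v.max()+40,u0:u.max()+40],None,fx=4,fy=4,interpolation=2)[:600,:800]);print(u0,v0)
E
```

```text
[0.4077133  0.14979549 0.24220819] 116.06986085104315 0.01951717111257 [ 0.32  0.12  2.02 -0.    1.   -0.13] [-0.8212495  -0.11447717 -4.74159625]
3218
[0.53171703 0.22459475 0.15460647] ((532.4078369140625, 223.6438446044922), (40.728302001953125, 41.44011306762695), 69.11238861083984)
498 586 148 230
458 108
```

View pics/c4.png

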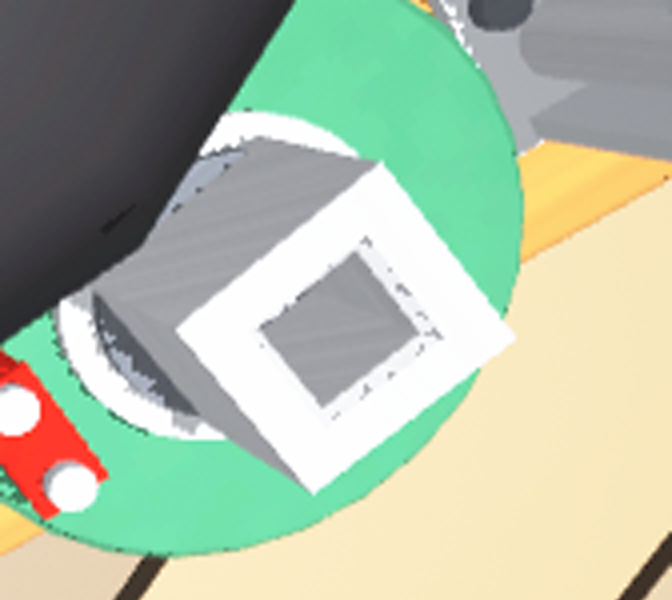

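The crop shows the square boss mouth, with corners at full-image pixels (553,148), (587,192), (536,231) and (502,190). The clamp is at lower left. I'll fit these corners now.

```bash
python3 - <<'E'
from h import *
import pickle
f=pickle.load(open("w4.pkl","rb"))
for C in ([(553,148),(586.75,192.25),(536.25,231.5),(502.5,190)],[(458+362/4,108+240/4),(458+435/4,108+335/4),(458+330/4,108+420/4),(458+260/4,108+325/4)]):
    w=np.array([ray(f,u-.4,v-.4,.155)[:2] for u,v in C]);print(w.mean(0).round(4))
    e=np.roll(w,-1,0)-w;print(np.hypot(*e.T).round(4),(np.degrees(np.arctan2(e[:,1],e[:,0]))%90).round(1))
# boss of handle & grip from w2
f=pickle.load(open("w2.pkl","rb"));P=cloud(f);m=np.zeros(P.shape[:2],bool);m[260:330,290:360]=1
m&=(P[...,2]>.05)&(P[...,2]<.07);q=P[m][:,:2]
b=ray(f,324.5,298,.06);g=ray(f,322.5,82,.172);print("boss",b,"grip",g,np.hypot(*(b-g)[:2]),np.degrees(np.arctan2(*(g-b)[1::-1])))
X=np.array([np.cos(np.radians(116)),np.sin(np.radians(116))]);print("far end of boss",(( q-[.494,-.194])@X).min())
T=np.array([.494,-.194]);print((b[:2]-T)@X,(g[:2]-T)@X)
E
```

```text
[0.5324 0.2238]
[0.0402 0.04   0.0399 0.0397] [69.4 70.  68.9 70.4]
[0.5324 0.224 ]
[0.0218 0.021  0.0218 0.0202] [69.1 71.  67.1 70.9]
boss [ 0.53027354 -0.26811661  0.06      ] grip [ 0.45999601 -0.1249313   0.172     ] 0.1595022345317599 116.14250708173829
far end of boss -0.10184567501908298
-0.0825168365647818 0.07698490460669952
```

>>> {"method": "apply_moves", "body": {"increments": [{"delta_pos": [0.3,0.4,0],"yaw": 0,"jaw": 0},{"delta_pos": [0.7,0.8,0],"yaw": 0,"jaw": 0},{"delta_pos": [0.7,0.8,0],"yaw": 0,"jaw": 0},{"delta_pos": [0.5,0.6,0],"yaw": 0,"jaw": 0},{"delta_pos": [0.19,0.32,0],"yaw": 0,"jaw": 0},{"delta_pos": [0,0,0],"yaw": -0.5,"jaw": 0},{"delta_pos": [0,0,0],"yaw": -0.9,"jaw": 0},{"delta_pos": [0,0,0],"yaw": -1,"jaw": 0},{"delta_pos": [0,0,0],"yaw": -1,"jaw": 0},{"delta_pos": [0,0,0],"yaw": -1,"jaw": 0}]}}

```text
clock: 9.65
position: [0.4551, 0.2529, 0.2422]
tool_rot: [-0.0, 0.356, 0.934, -0.0]
wrist_force: [0.3, 0.2, -5.6]
opening: 0.0191
```

>>> {"method": "apply_moves", "body": {"increments": [{"delta_pos": [0,0,0],"yaw": -1,"jaw": 0},{"delta_pos": [0,0,0],"yaw": -1,"jaw": 0},{"delta_pos": [0,0,0],"yaw": -1,"jaw": 0},{"delta_pos": [0,0,0],"yaw": -0.8,"jaw": 0},{"delta_pos": [0,0,0],"yaw": -0.5,"jaw": 0},{"delta_pos": [0,0,0],"yaw": 0,"jaw": 0},{"delta_pos": [0,0,0],"yaw": 0,"jaw": 0},{"delta_pos": [0,0,0],"yaw": 0,"jaw": 0}]}}

```text
clock: 10.45
position: [0.455, 0.2531, 0.2424]
tool_rot: [-0.0, 0.178, 0.984, -0.0]
wrist_force: [0.2, 0.1, -4.3]
opening: 0.0194
```

```bash
python3 - <<'E'
from h import *
import pickle
p,h,s=pose();print(p,h,s["opening"],s["joints"].round(2),s["wrist_force"])
a=np.radians(h);X=np.array([np.cos(a),np.sin(a)]);Y=np.array([np.sin(a),-np.cos(a)])
st=p[:2]-.0826*X;e=np.array([.5324,.2239])-st;print("stud err tool x,y mm",e@X*1e3,e@Y*1e3)
f=grab_frame("wrist");P=cloud(f);Z=P[...,2]
r=P[...,:2]-p[:2];lx=r@X;ly=r@Y;hh=Z-p[2]
for x in np.arange(-.055,.03,.01):
    k=(abs(ly)<.03)&(abs(lx-x)<.003)&(abs(hh)<.015)
    if k.sum()>5: print(round(x,3),k.sum(),ly[k].min().round(4),ly[k].max().round(4),np.median(hh[k]).round(4))
E
```

```text
[0.4549664  0.25314745 0.24235762] 159.52698545918392 0.019375770188995448 [ 0.48  0.26  1.85 -0.    1.04 -0.73] [ 0.17060507  0.13231788 -4.25288113]
stud err tool x,y mm -0.1724272964216014 -0.31643824083251115
-0.045 520 -0.0106 0.0109 0.0082
-0.035 546 -0.0109 0.0107 0.0082
-0.025 581 -0.0107 0.0111 0.0083
-0.015 578 -0.01 0.0103 0.0084
-0.005 619 -0.0097 0.0099 0.0085
0.005 922 -0.0231 0.0234 0.0087
0.015 496 -0.0108 0.0111 0.0085
```

>>> {"method": "apply_moves", "body": {"increments": [{"delta_pos": [0,0,0.3],"yaw": 0,"jaw": 0},{"delta_pos": [0,0,0.5],"yaw": 0,"jaw": 0},{"delta_pos": [0,0,0.5],"yaw": 0,"jaw": 0},{"delta_pos": [0,0,0.2],"yaw": 0,"jaw": 0},{"delta_pos": [0,0,0.1],"yaw": 0,"jaw": 0},{"delta_pos": [0,0,0.1],"yaw": 0,"jaw": 0},{"delta_pos": [0,0,0.05],"yaw": 0,"jaw": 0},{"delta_pos": [0,0,0.05],"yaw": 0,"jaw": 0}]}}

```text
clock: 11.3
position: [0.4552, 0.2535, 0.1888]
tool_rot: [0.0, 0.177, 0.984, 0.0]
wrist_force: [-0.0, -1.8, -4.3]
opening: 0.0195
```

>>> {"method": "apply_moves", "body": {"increments": [{"delta_pos": [0,0,0.1],"yaw": 0,"jaw": 0},{"delta_pos": [0,0,0.1],"yaw": 0,"jaw": 0},{"delta_pos": [0,0,0.1],"yaw": 0,"jaw": 0}]}}

```text
clock: 11.6
position: [0.455, 0.2533, 0.1793]
tool_rot: [0.0, 0.177, 0.984, 0.0]
wrist_force: [-0.0, 0.9, -4.6]
opening: 0.0193
```

>>> {"method": "apply_moves", "body": {"increments": [{"delta_pos": [0,0,0.1],"yaw": 0,"jaw": 0},{"delta_pos": [0,0,0.1],"yaw": 0,"jaw": 0},{"delta_pos": [0,0,0.1],"yaw": 0,"jaw": 0}]}}

```text
clock: 11.9
position: [0.4549, 0.2534, 0.1701]
tool_rot: [-0.0, 0.177, 0.984, -0.0]
wrist_force: [-0.2, -0.2, -4.9]
opening: 0.0192
```

>>> {"method": "apply_moves", "body": {"increments": [{"delta_pos": [0,0,0.1],"yaw": 0,"jaw": 0},{"delta_pos": [0,0,0.08],"yaw": 0,"jaw": 0},{"delta_pos": [0,0,0.04],"yaw": 0,"jaw": 0},{"delta_pos": [0,0,0],"yaw": 0,"jaw": 0}]}}

```text
clock: 12.3
position: [0.4548, 0.2533, 0.1636]
tool_rot: [-0.0, 0.177, 0.984, -0.0]
wrist_force: [0.5, -0.1, -4.2]
opening: 0.0191
```

>>> {"method": "apply_moves", "body": {"increments": [{"delta_pos": [0,0,0.04],"yaw": 0,"jaw": 0},{"delta_pos": [0,0,0.03],"yaw": 0,"jaw": 0},{"delta_pos": [0,0,0],"yaw": 0,"jaw": 0}]}}

```text
clock: 12.6
position: [0.455, 0.2534, 0.1618]
tool_rot: [0.0, 0.177, 0.984, 0.0]
wrist_force: [-1.2, -0.2, -1.9]
opening: 0.0194
```

>>> {"method": "apply_moves", "body": {"increments": [{"delta_pos": [0,0,0],"yaw": 0,"jaw": 0.4},{"delta_pos": [0,0,0],"yaw": 0,"jaw": 0.8},{"delta_pos": [0,0,0],"yaw": 0,"jaw": 1},{"delta_pos": [0,0,0],"yaw": 0,"jaw": 1},{"delta_pos": [0,0,0],"yaw": 0,"jaw": 1},{"delta_pos": [0,0,-0.3],"yaw": 0,"jaw": 1},{"delta_pos": [0,0,-0.6],"yaw": 0,"jaw": 1},{"delta_pos": [0,0,-0.6],"yaw": 0,"jaw": 1},{"delta_pos": [0,0,-0.6],"yaw": 0,"jaw": 1},{"delta_pos": [0,0,0],"yaw": 0,"jaw": 1}]}}

```text
clock: 13.6
position: [0.4564, 0.2541, 0.2276]
tool_rot: [0.002, 0.177, 0.984, 0.002]
wrist_force: [0.1, 0.0, -0.7]
opening: 0.0853
```

```bash
python3 - <<'E'
from h import *
import pickle
p,h,s=pose();print(p,h,s["opening"],s["joints"].round(2),s["wrist_force"])
a=np.radians(h);X=np.array([np.cos(a),np.sin(a)]);Y=np.array([np.sin(a),-np.cos(a)])
f=grab_frame("wrist");save(f,"w5");P=cloud(f);Z=P[...,2]
r=P[...,:2]-p[:2];lx=r@X;ly=r@Y
for x in np.arange(-.115,.04,.015):
    k=(abs(ly)<.03)&(abs(lx-x)<.003)&(abs(Z-.17)<.012)
    if k.sum()>5: print(round(x,3),k.sum(),ly[k].min().round(4),ly[k].max().round(4),np.median(Z[k]).round(4))
for n in("scene","top"):
    f=grab_frame(n);save(f,n+"5");P=cloud(f);q=P[(P[...,2]>.25)&(P[...,2]<.287)&(np.hypot(P[...,0]-.382,P[...,1]-.28)<.03)]
    print(n,len(q),q.mean(0) if len(q) else 0)
    q=P[(P[...,2]>.163)&(P[...,2]<.18)&(np.hypot(P[...,0]-.532,P[...,1]-.224)<.025)]
    print(n,len(q),np.median(q,0) if len(q) else 0)
E
```

```text
[0.45642154 0.25413738 0.22756509] 159.60121567928462 0.08534917179249531 [ 0.49  0.28  1.86 -0.    1.   -0.73] [ 0.12681222  0.03312245 -0.74906135]
-0.1 9 -0.0059 0.0027 0.1725
-0.085 409 -0.0197 0.0164 0.1749
-0.07 619 -0.0187 0.016 0.1714
-0.055 307 -0.0122 0.0097 0.1699
-0.04 313 -0.012 0.0096 0.1688
-0.025 316 -0.0118 0.0094 0.1678
-0.01 333 -0.0116 0.0093 0.1667
0.005 361 -0.0121 0.0098 0.1655
0.02 375 -0.0119 0.0097 0.1644
0.035 378 -0.0117 0.0095 0.1634
scene 8 [0.37602635 0.27561646 0.27000798]
scene 75 [0.53773391 0.22217439 0.17256823]
top 0 0
top 158 [0.53050165 0.22556941 0.17230428]
```

The stud is home: the arm's top at the stud axis reads 0.172 m, or 0.171 expected. The arm rests about 4° nose-down within the socket's play. I'll slide the open jaws forward around the upright grip.

>>> {"method": "apply_moves", "body": {"increments": [{"delta_pos": [0.3,-0.04,0.05],"yaw": 0,"jaw": 1},{"delta_pos": [0.5,0,0],"yaw": 0,"jaw": 1},{"delta_pos": [0.6,0,0],"yaw": 0,"jaw": 1},{"delta_pos": [0.6,0,0],"yaw": 0,"jaw": 1},{"delta_pos": [0.5,0,0],"yaw": 0,"jaw": 1},{"delta_pos": [0.2,0,0],"yaw": 0,"jaw": 1},{"delta_pos": [0,0,0],"yaw": 0,"jaw": 1},{"delta_pos": [0,0,0],"yaw": 0,"jaw": 1}]}}

```text
clock: 14.55
position: [0.3788, 0.2807, 0.2235]
tool_rot: [0.0, 0.177, 0.984, 0.0]
wrist_force: [0.2, 0.0, 0.9]
opening: 0.0859
```

```bash
python3 - <<'E'
from h import *
p,h,s=pose();print(p,h,s["joints"].round(2),s["wrist_force"])
d=p[:2]-[.5324,.2239];print(np.hypot(*d),np.degrees(np.arctan2(d[1],d[0])))
f=grab_frame("wrist");s=grab_frame("scene")
a=cv2.resize(s["image"][110:240,310:450],(431,400),interpolation=2);b=cv2.resize(f["image"],(576,360))
b=cv2.copyMakeBorder(f["image"][:,140:500],0,0,0,0,cv2.BORDER_CONSTANT);cv2.imwrite("pics/c6.png",np.hstack([a,b]))
E
```

```text
[0.3788283  0.280736   0.22348412] 159.6317668002085 [ 0.61  0.21  1.97 -0.    0.97 -0.6 ] [0.20009468 0.04273726 0.93133331]
0.16375163155569802 159.69077724781602
```

View pics/c6.png

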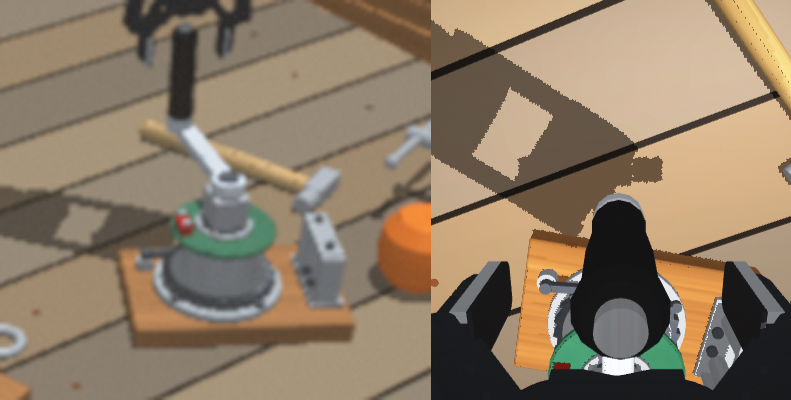

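The handle stands in the socket, and the grip is centred between the open fingers (crop, x≈621). I'll close on it.

>>> {"method": "apply_moves", "body": {"increments": [{"delta_pos": [0,0,0],"yaw": 0,"jaw": 0.3},{"delta_pos": [0,0,0],"yaw": 0,"jaw": 0.2},{"delta_pos": [0,0,0],"yaw": 0,"jaw": 0.1},{"delta_pos": [0,0,0],"yaw": 0,"jaw": 0},{"delta_pos": [0,0,0],"yaw": 0,"jaw": 0},{"delta_pos": [0,0,0],"yaw": 0,"jaw": 0}], "grip_force": 50}}

```text
clock: 15.25
position: [0.3787, 0.2805, 0.2233]
tool_rot: [0.0, 0.177, 0.984, 0.0]
wrist_force: [0.4, 0.5, 0.3]
opening: 0.029
```

```bash
cat >> h.py <<'E'
C=np.array([.5324,.2239])
def polar():
    p,h,s=pose();d=p[:2]-C
    print(p.round(4),"head %.1f r %.4f ang %.1f"%(h,np.hypot(*d),np.degrees(np.arctan2(d[1],d[0]))),"F",s["wrist_force"].round(1),"t",s["clock"],s["joints"].round(2))
    return p,h
def arc(a1,n,dyaw=0,r=.161,a0=None,p=None,h=None):
    # rows from present pose to circle angles up to a1 (deg) in n rows, tool turned dyaw deg in all
    if p is None: p,h=polar()
    d=p[:2]-C;a0=np.degrees(np.arctan2(d[1],d[0]));
    if a0-a1>200:a1+=360
    if a1-a0>200:a0+=360
    cur=p[:2];out=[]
    for i in range(1,n+1):
        a=np.radians(a0+(a1-a0)*i/n);t=C+r*np.array([np.cos(a),np.sin(a)]);hr=np.radians(h)
        e=(t-cur)/.03;out.append([round(e[0]*np.cos(hr)+e[1]*np.sin(hr),2),round(e[0]*np.sin(hr)-e[1]*np.cos(hr),2),round(-dyaw/n/5,2)])
        cur=t;h+=dyaw/n
    for k in range(0,n,10): print(out[k:k+10])
E
python3 -c "
from h import *
arc(159.7+115,30)"
```

```text
[0.3787 0.2805 0.2233] head 159.6 r 0.1638 ang 159.8 F [0.4 0.5 0.3] t 15.25 [ 0.61  0.21  1.97 -0.    0.97 -0.6 ]
[[np.float64(-0.11), np.float64(-0.36), 0.0], [np.float64(-0.04), np.float64(-0.36), 0.0], [np.float64(-0.06), np.float64(-0.35), 0.0], [np.float64(-0.08), np.float64(-0.35), 0.0], [np.float64(-0.11), np.float64(-0.34), 0.0], [np.float64(-0.13), np.float64(-0.33), 0.0], [np.float64(-0.15), np.float64(-0.32), 0.0], [np.float64(-0.17), np.float64(-0.31), 0.0], [np.float64(-0.19), np.float64(-0.3), 0.0], [np.float64(-0.21), np.float64(-0.29), 0.0]]
[[np.float64(-0.23), np.float64(-0.27), 0.0], [np.float64(-0.25), np.float64(-0.26), 0.0], [np.float64(-0.27), np.float64(-0.24), 0.0], [np.float64(-0.28), np.float64(-0.22), 0.0], [np.float64(-0.3), np.float64(-0.2), 0.0], [np.float64(-0.31), np.float64(-0.18), 0.0], [np.float64(-0.32), np.float64(-0.16), 0.0], [np.float64(-0.33), np.float64(-0.14), 0.0], [np.float64(-0.34), np.float64(-0.12), 0.0], [np.float64(-0.35), np.float64(-0.09), 0.0]]
[[np.float64(-0.35), np.float64(-0.07), 0.0], [np.float64(-0.36), np.float64(-0.05), 0.0], [np.float64(-0.36), np.float64(-0.02), 0.0], [np.float64(-0.36), np.float64(0.0), 0.0], [np.float64(-0.36), np.float64(0.03), 0.0], [np.float64(-0.36), np.float64(0.05), 0.0], [np.float64(-0.35), np.float64(0.07), 0.0], [np.float64(-0.35), np.float64(0.1), 0.0], [np.float64(-0.34), np.float64(0.12), 0.0], [np.float64(-0.33), np.float64(0.14), 0.0]]
```

>>> {"method": "apply_moves", "body": {"increments": [{"delta_pos": [-0.11,-0.36,0],"yaw": 0,"jaw": 0},{"delta_pos": [-0.04,-0.36,0],"yaw": 0,"jaw": 0},{"delta_pos": [-0.06,-0.35,0],"yaw": 0,"jaw": 0},{"delta_pos": [-0.08,-0.35,0],"yaw": 0,"jaw": 0},{"delta_pos": [-0.11,-0.34,0],"yaw": 0,"jaw": 0},{"delta_pos": [-0.13,-0.33,0],"yaw": 0,"jaw": 0},{"delta_pos": [-0.15,-0.32,0],"yaw": 0,"jaw": 0},{"delta_pos": [-0.17,-0.31,0],"yaw": 0,"jaw": 0},{"delta_pos": [-0.19,-0.3,0],"yaw": 0,"jaw": 0},{"delta_pos": [-0.21,-0.29,0],"yaw": 0,"jaw": 0}]}}

```text
clock: 16.25
position: [0.3763, 0.1733, 0.2235]
tool_rot: [-0.003, 0.177, 0.984, -0.001]
wrist_force: [-14.0, -3.2, 14.3]
opening: 0.029
```

```bash
python3 -c "
from h import *
polar();print(state()['opening'])"
```

```text
[0.3763 0.1733 0.2235] head 159.6 r 0.1641 ang -162.0 F [-14.   -3.2  14.3] t 16.25 [ 0.4   0.12  2.08  0.    0.95 -0.81]
0.028954668871572737
```

```bash
sed -i 's/round(e\[0\]\*np.cos(hr)/float(round(e[0]*np.cos(hr)/;s/np.sin(hr),2),round(e\[0\]\*np.sin(hr)-e\[1\]\*np.cos(hr),2)/np.sin(hr),2)),float(round(e[0]*np.sin(hr)-e[1]*np.cos(hr),2))/' h.py; python3 -c "
from h import *
a=np.radians(198.1);arc(-161.9+77,20,r=.164,p=C+.161*np.array([np.cos(a),np.sin(a)]),h=159.6)"
```

```text
[[-0.16, -0.34, 0.0], [-0.26, -0.26, 0.0], [-0.27, -0.25, 0.0], [-0.29, -0.23, 0.0], [-0.3, -0.21, 0.0], [-0.32, -0.19, 0.0], [-0.33, -0.16, 0.0], [-0.34, -0.14, 0.0], [-0.35, -0.12, 0.0], [-0.35, -0.09, 0.0]]
[[-0.36, -0.07, 0.0], [-0.36, -0.05, 0.0], [-0.37, -0.02, 0.0], [-0.37, 0.0, 0.0], [-0.37, 0.03, 0.0], [-0.36, 0.05, 0.0], [-0.36, 0.08, 0.0], [-0.35, 0.1, 0.0], [-0.35, 0.12, 0.0], [-0.34, 0.15, 0.0]]
```

>>> {"method": "apply_moves", "body": {"increments": [{"delta_pos": [-0.16,-0.34,0],"yaw": 0,"jaw": 0},{"delta_pos": [-0.26,-0.26,0],"yaw": 0,"jaw": 0},{"delta_pos": [-0.27,-0.25,0],"yaw": 0,"jaw": 0},{"delta_pos": [-0.29,-0.23,0],"yaw": 0,"jaw": 0},{"delta_pos": [-0.3,-0.21,0],"yaw": 0,"jaw": 0}]}}

```text
clock: 16.75
position: [0.4012, 0.124, 0.2242]
tool_rot: [-0.0, 0.177, 0.984, 0.0]
wrist_force: [-8.8, -4.5, 16.1]
opening: 0.0288
```

>>> {"method": "apply_moves", "body": {"increments": [{"delta_pos": [-0.32,-0.19,0],"yaw": 0,"jaw": 0},{"delta_pos": [-0.33,-0.16,0],"yaw": 0,"jaw": 0},{"delta_pos": [-0.34,-0.14,0],"yaw": 0,"jaw": 0},{"delta_pos": [-0.35,-0.12,0],"yaw": 0,"jaw": 0},{"delta_pos": [-0.35,-0.09,0],"yaw": 0,"jaw": 0}]}}

```text
clock: 17.25
position: [0.4418, 0.0859, 0.2252]
tool_rot: [0.0, 0.177, 0.984, -0.0]
wrist_force: [-10.6, -13.0, 26.7]
opening: 0.0291
```

```bash
python3 -c "
from h import *
polar()
f=grab_frame('scene');P=cloud(f);Z=P[...,2]
q=P[(Z>.163)&(Z<.18)&(np.hypot(P[...,0]-.532,P[...,1]-.224)<.025)];print(np.median(q,0))
H,S,V=cv2.split(cv2.cvtColor(f['image'],cv2.COLOR_BGR2HSV))
m=((H<6)|(H>172))&(S>120)&(Z>.1)&(Z<.14)&(np.hypot(P[...,0]-.532,P[...,1]-.224)<.07);print(m.sum(),np.median(P[m],0))
"
```

```text
[0.4418 0.0859 0.2252] head 159.6 r 0.1651 ang -123.3 F [-10.6 -13.   26.7] t 17.25 [ 0.17  0.17  2.01 -0.    0.96 -1.05]
[0.53908201 0.21721783 0.17219437]
15 [0.52497836 0.17650078 0.11662233]
```

The upward force is rising because the sleeve was clamped while the handle leaned in its play. I'll regrip here, where the jaws close along the radial line and will stand it upright.

>>> {"method": "apply_moves", "body": {"increments": [{"delta_pos": [0,0,0],"yaw": 0,"jaw": 0.5},{"delta_pos": [0,0,0],"yaw": 0,"jaw": 0.7},{"delta_pos": [0,0,0],"yaw": 0,"jaw": 0.8},{"delta_pos": [-0.03,0.13,0],"yaw": 0,"jaw": 0.8},{"delta_pos": [0,0,0],"yaw": 0,"jaw": 0.8},{"delta_pos": [0,0,0],"yaw": 0,"jaw": 0.8}]}}

```text
clock: 17.9
position: [0.444, 0.0909, 0.2231]
tool_rot: [-0.0, 0.177, 0.984, -0.0]
wrist_force: [1.1, -0.1, -0.4]
opening: 0.0682
```

>>> {"method": "apply_moves", "body": {"increments": [{"delta_pos": [0,0,0],"yaw": 0,"jaw": 0.3},{"delta_pos": [0,0,0],"yaw": 0,"jaw": 0.2},{"delta_pos": [0,0,0],"yaw": 0,"jaw": 0},{"delta_pos": [0,0,0],"yaw": 0,"jaw": 0},{"delta_pos": [0,0,0],"yaw": 0,"jaw": 0},{"delta_pos": [0,0,0],"yaw": 0,"jaw": 0}]}}

```text
clock: 18.5
position: [0.4442, 0.0907, 0.2233]
tool_rot: [0.0, 0.177, 0.984, 0.0]
wrist_force: [1.4, -0.1, -0.7]
opening: 0.0002
```

```bash
python3 -c "
from h import *
p,h=polar();print(state()['opening'])
arc(-75,12,r=.1605)
f=grab_frame('wrist');save(f,'w7')"
```

```text
[0.4442 0.0907 0.2233] head 159.6 r 0.1598 ang -123.5 F [ 1.4 -0.1 -0.7] t 18.5 [ 0.18  0.18  2.    0.    0.96 -1.04]
0.00021391710715327553
[0.4442 0.0907 0.2233] head 159.6 r 0.1598 ang -123.5 F [ 1.4 -0.1 -0.7] t 18.5 [ 0.18  0.18  2.    0.    0.96 -1.04]
[[-0.36, -0.1, 0.0], [-0.37, -0.05, 0.0], [-0.38, -0.02, 0.0], [-0.38, 0.01, 0.0], [-0.38, 0.03, 0.0], [-0.37, 0.06, 0.0], [-0.37, 0.09, 0.0], [-0.36, 0.11, 0.0], [-0.35, 0.14, 0.0], [-0.34, 0.16, 0.0]]
[[-0.33, 0.18, 0.0], [-0.32, 0.21, 0.0]]
```

View pics/w7.png

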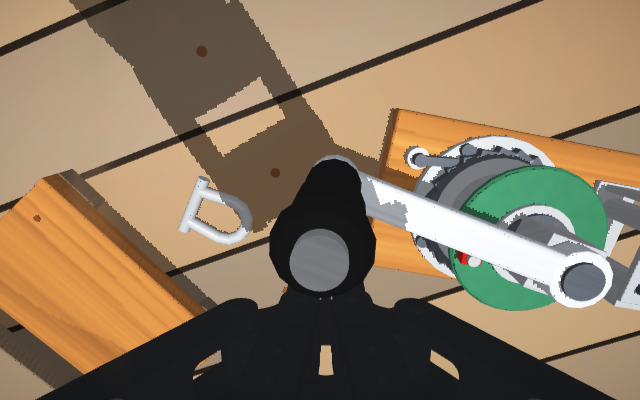

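The wrist view shows the shut fingers empty and the grip standing just ahead of them, cap at (319,261). The loose handle slipped out forward as the jaws shut. I'll measure where it stands.

```bash
python3 -c "
from h import *
f=grab_frame('wrist');P=cloud(f);p,h=polar()
a=np.radians(h);X=np.array([np.cos(a),np.sin(a)]);Y=np.array([np.sin(a),-np.cos(a)])
for z in (.275,.28,.285):
    g=ray(f,319,261,z);d=g[:2]-C;print(z,g,P[261,319],np.hypot(*d),np.degrees(np.arctan2(d[1],d[0])),(g[:2]-p[:2])@X,(g[:2]-p[:2])@Y)
# arm axis
Z=P[...,2];b=ray(f,582,278,.172);print('boss',b)
w=[ray(f,470,y,.168)[:2] for y in (208,240)];print(w)
f=grab_frame('scene');P=cloud(f)
m=(P[...,2]>.19)&(P[...,2]<.29)&(np.hypot(*(P[...,:2]-g[:2]).transpose(2,0,1))<.03)&(f['image'].max(-1)<70);print(m.sum(),np.median(P[m],0))
"
```

```text
[0.4441 0.0906 0.2233] head 159.6 r 0.1599 ang -123.5 F [ 0.4 -0.2  0.2] t 18.6 [ 0.18  0.18  2.    0.    0.96 -1.04]
0.275 [0.41747757 0.09878007 0.275     ] [0.41578183 0.09949021 0.27879402] 0.16988867494154494 -132.5674166462355 0.027809472758622028 -0.0016511057455693239
0.28 [0.41524281 0.09971593 0.28      ] [0.41578183 0.09949021 0.27879402] 0.17072635519522414 -133.3322503142397 0.0302302999975262 -0.0015531338302853326
0.285 [0.41300805 0.1006518  0.285     ] [0.41578183 0.09949021 0.27879402] 0.17159415738634967 -134.08948181940522 0.03265112723643031 -0.0014551619150013468
boss [0.52893327 0.22353026 0.172     ]
[array([0.46427409, 0.17229851]), array([0.48370223, 0.16749448])]
74 [0.43019395 0.09023338 0.2140836 ]
```

>>> {"method": "apply_moves", "body": {"increments": [{"delta_pos": [0,0,-0.9],"yaw": 0,"jaw": 0},{"delta_pos": [0,0,-1],"yaw": 0,"jaw": 0},{"delta_pos": [0,0,-1],"yaw": 0,"jaw": 0.5},{"delta_pos": [0,0,-0.3],"yaw": 1,"jaw": 1},{"delta_pos": [0,0,0],"yaw": 1,"jaw": 1},{"delta_pos": [0,0,0],"yaw": 1,"jaw": 1},{"delta_pos": [0,0,0],"yaw": 1,"jaw": 1},{"delta_pos": [0,0,0],"yaw": 1,"jaw": 1},{"delta_pos": [0,0,0],"yaw": 1,"jaw": 1},{"delta_pos": [0,0,0],"yaw": 1,"jaw": 1}]}}

```text
clock: 19.65
position: [0.4437, 0.0906, 0.3191]
tool_rot: [-0.0, 0.466, 0.885, -0.0]
wrist_force: [0.6, -0.9, 0.7]
opening: 0.0856
```

>>> {"method": "apply_moves", "body": {"increments": [{"delta_pos": [0,0,0],"yaw": 1,"jaw": 1},{"delta_pos": [0,0,0],"yaw": 1,"jaw": 1},{"delta_pos": [0,0,0],"yaw": 1,"jaw": 1},{"delta_pos": [0,0,0],"yaw": 1,"jaw": 1},{"delta_pos": [0,0,0],"yaw": 1,"jaw": 1},{"delta_pos": [0,0,0],"yaw": 1,"jaw": 1},{"delta_pos": [0,0,0],"yaw": 1,"jaw": 1},{"delta_pos": [0,0,0],"yaw": 1,"jaw": 1},{"delta_pos": [0,0,0],"yaw": 1,"jaw": 1},{"delta_pos": [0,0,0],"yaw": 1,"jaw": 1}]}}

```text
clock: 20.65
position: [0.4437, 0.0906, 0.3191]
tool_rot: [-0.0, 0.797, 0.605, -0.0]
wrist_force: [-0.4, -0.3, -1.0]
opening: 0.0852
```

```bash
cat >> h.py <<'E'
def red(f,tol=.02):
    H,S,V=cv2.split(cv2.cvtColor(f['image'],cv2.COLOR_BGR2HSV));P=cloud(f)
    d=P[...,:2]-C;r=np.hypot(d[...,0],d[...,1])
    m=((H<7)|(H>172))&(S>130)&(P[...,2]>.1)&(P[...,2]<.14)&(r<.075)
    if m.sum()<3: return None
    q=P[m];c=cv2.minAreaRect((q[:,:2]*1000).astype(np.float32));e=np.array(c[0])/1000-C
    return m.sum(),q.mean(0).round(4),"ang mean %.1f rect %.1f r %.4f"%(np.degrees(np.arctan2(*(q.mean(0)[:2]-C)[::-1])),np.degrees(np.arctan2(e[1],e[0])),np.hypot(*e)),c
E
python3 -c "
from h import *
p,h=polar();f=grab_frame('wrist');save(f,'w8');P=cloud(f)
print(red(f))
a=np.radians(h);X=np.array([np.cos(a),np.sin(a)]);Y=np.array([np.sin(a),-np.cos(a)])
r=P[...,:2]-p[:2];k=(P[...,2]>.26)&(P[...,2]<.29)&(np.hypot(r[...,0],r[...,1])<.06)
if k.sum(): q=P[k];print(k.sum(),np.median(q,0),cv2.minAreaRect((q[:,:2]*1000).astype(np.float32)))
"
```

```text
[0.4437 0.0906 0.3191] head 74.4 r 0.1601 ang -123.6 F [-0.4 -0.3 -1. ] t 20.65 [0.18 0.06 1.9  0.   1.19 0.45]
(np.int64(159), array([0.5192, 0.1767, 0.1242]), 'ang mean -105.6 rect -104.5 r 0.0482', ((520.3324584960938, 177.28372192382812), (14.948495864868164, 13.977433204650879), 65.3464126586914))
2342 [0.42613623 0.09736243 0.27226779] ((424.1766662597656, 94.42823791503906), (30.76474380493164, 31.71942138671875), 67.37562561035156)
```

View pics/w8.png

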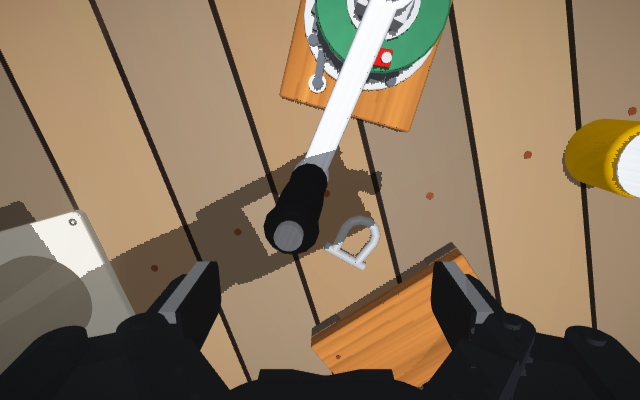

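The wrist view shows the grip cap at (288,236), left of centre between the fingers. The clamp is partly hidden by the arm at (386,58) and appears unmoved. I'll centre over the grip, descend and close.

>>> {"method": "apply_moves", "body": {"increments": [{"delta_pos": [0,-0.3,0],"yaw": 0,"jaw": 1},{"delta_pos": [0.02,-0.33,0],"yaw": 0,"jaw": 1},{"delta_pos": [0,0,0],"yaw": 1,"jaw": 1},{"delta_pos": [0,0,0],"yaw": 1,"jaw": 1},{"delta_pos": [0,0,0.5],"yaw": 0,"jaw": 1},{"delta_pos": [0,0,0.7],"yaw": 0,"jaw": 1},{"delta_pos": [0,0,0.7],"yaw": 0,"jaw": 1},{"delta_pos": [0,0,0.7],"yaw": 0,"jaw": 1},{"delta_pos": [0,0,0.6],"yaw": 0,"jaw": 1},{"delta_pos": [0,0,0],"yaw": 0,"jaw": 1}]}}

```text
clock: 21.7
position: [0.4236, 0.0961, 0.2214]
tool_rot: [-0.001, 0.845, 0.535, -0.002]
wrist_force: [0.1, 0.1, 0.1]
opening: 0.0856
```

>>> {"method": "apply_moves", "body": {"increments": [{"delta_pos": [0,0,0],"yaw": 0,"jaw": 0.4},{"delta_pos": [0,0,0],"yaw": 0,"jaw": 0.3},{"delta_pos": [0,0,0],"yaw": 0,"jaw": 0.2},{"delta_pos": [0,0,0],"yaw": 0,"jaw": 0},{"delta_pos": [0,0,0],"yaw": 0,"jaw": 0},{"delta_pos": [0,0,0],"yaw": 0,"jaw": 0}], "grip_force": 40}}

```text
clock: 22.3
position: [0.4261, 0.096, 0.2237]
tool_rot: [0.0, 0.845, 0.534, 0.0]
wrist_force: [-1.3, -3.3, 5.0]
opening: 0.029
```

```bash
python3 -c "
from h import *
p,h=polar();print(state()['opening'])
d=p[:2]-C;a0=np.degrees(np.arctan2(d[1],d[0]));r=np.hypot(*d)
arc(a0+105,28,dyaw=105,r=r)"
```

```text
[0.4261 0.096  0.2237] head 64.6 r 0.1663 ang -129.7 F [-1.3 -3.3  5. ] t 22.3 [ 0.19  0.15  2.04 -0.    0.95  0.64]
0.028967802827479582
[0.4261 0.096  0.2237] head 64.6 r 0.1663 ang -129.7 F [-1.3 -3.3  5. ] t 22.3 [ 0.19  0.15  2.04 -0.    0.95  0.64]
[[-0.08, 0.35, -0.75], [-0.08, 0.35, -0.75], [-0.08, 0.35, -0.75], [-0.08, 0.35, -0.75], [-0.08, 0.35, -0.75], [-0.08, 0.35, -0.75], [-0.08, 0.35, -0.75], [-0.08, 0.35, -0.75], [-0.08, 0.35, -0.75], [-0.08, 0.35, -0.75]]
[[-0.08, 0.35, -0.75], [-0.08, 0.35, -0.75], [-0.08, 0.35, -0.75], [-0.08, 0.35, -0.75], [-0.08, 0.35, -0.75], [-0.08, 0.35, -0.75], [-0.08, 0.35, -0.75], [-0.08, 0.35, -0.75], [-0.08, 0.35, -0.75], [-0.08, 0.35, -0.75]]
[[-0.08, 0.35, -0.75], [-0.08, 0.35, -0.75], [-0.08, 0.35, -0.75], [-0.08, 0.35, -0.75], [-0.08, 0.35, -0.75], [-0.08, 0.35, -0.75], [-0.08, 0.35, -0.75], [-0.08, 0.35, -0.75]]
```

>>> {"method": "apply_moves", "body": {"increments": [{"delta_pos": [-0.08,0.35,0],"yaw": -0.75,"jaw": 0},{"delta_pos": [-0.08,0.35,0],"yaw": -0.75,"jaw": 0},{"delta_pos": [-0.08,0.35,0],"yaw": -0.75,"jaw": 0},{"delta_pos": [-0.08,0.35,0],"yaw": -0.75,"jaw": 0},{"delta_pos": [-0.08,0.35,0],"yaw": -0.75,"jaw": 0},{"delta_pos": [-0.08,0.35,0],"yaw": -0.75,"jaw": 0},{"delta_pos": [-0.08,0.35,0],"yaw": -0.75,"jaw": 0},{"delta_pos": [-0.08,0.35,0],"yaw": -0.75,"jaw": 0}]}}

```text
clock: 23.1
position: [0.504, 0.0597, 0.2236]
tool_rot: [0.0, 0.677, 0.736, 0.0]
wrist_force: [0.4, -1.1, 2.6]
opening: 0.0292
```

```bash
python3 -c "
from h import *
polar();print(state()['opening'])"
```

```text
[0.504  0.0597 0.2236] head 94.7 r 0.1666 ang -99.8 F [ 0.4 -1.1  2.6] t 23.1 [ 0.09  0.26  1.89 -0.    0.99  0.01]
0.029206881887423652
```

>>> {"method": "apply_moves", "body": {"increments": [{"delta_pos": [-0.08,0.35,0],"yaw": -0.75,"jaw": 0},{"delta_pos": [-0.08,0.35,0],"yaw": -0.75,"jaw": 0},{"delta_pos": [-0.08,0.35,0],"yaw": -0.75,"jaw": 0},{"delta_pos": [-0.08,0.35,0],"yaw": -0.75,"jaw": 0},{"delta_pos": [-0.08,0.35,0],"yaw": -0.75,"jaw": 0},{"delta_pos": [-0.08,0.35,0],"yaw": -0.75,"jaw": 0},{"delta_pos": [-0.08,0.35,0],"yaw": -0.75,"jaw": 0},{"delta_pos": [-0.08,0.35,0],"yaw": -0.75,"jaw": 0},{"delta_pos": [-0.08,0.35,0],"yaw": -0.75,"jaw": 0},{"delta_pos": [-0.08,0.35,0],"yaw": -0.75,"jaw": 0}]}}

```text
clock: 24.1
position: [0.609, 0.0759, 0.2237]
tool_rot: [0.001, 0.405, 0.914, 0.001]
wrist_force: [1.2, -0.6, 3.2]
opening: 0.0297
```

>>> {"method": "apply_moves", "body": {"increments": [{"delta_pos": [-0.08,0.35,0],"yaw": -0.75,"jaw": 0},{"delta_pos": [-0.08,0.35,0],"yaw": -0.75,"jaw": 0},{"delta_pos": [-0.08,0.35,0],"yaw": -0.75,"jaw": 0},{"delta_pos": [-0.08,0.35,0],"yaw": -0.75,"jaw": 0},{"delta_pos": [-0.08,0.35,0],"yaw": -0.75,"jaw": 0},{"delta_pos": [-0.08,0.35,0],"yaw": -0.75,"jaw": 0},{"delta_pos": [-0.08,0.35,0],"yaw": -0.75,"jaw": 0},{"delta_pos": [-0.08,0.35,0],"yaw": -0.75,"jaw": 0}]}}

```text
clock: 24.9
position: [0.6721, 0.1335, 0.2239]
tool_rot: [0.001, 0.154, 0.988, 0.0]
wrist_force: [1.6, -1.0, 3.2]
opening: 0.0291
```

```bash
python3 -c "
from h import *
polar();print(state()['opening']);f=grab_frame('wrist');print(red(f));print(red(grab_frame('scene')));print(red(grab_frame('top')));save(f,'w9')
"
```

```text
[0.6721 0.1335 0.2239] head 162.2 r 0.1664 ang -32.9 F [ 1.6 -1.   3.2] t 24.9 [ 0.18  0.52  1.49  0.    1.13 -1.08]
0.02914382815317928
None
(np.int64(15), array([0.5158, 0.1769, 0.1168]), 'ang mean -109.4 rect -114.0 r 0.0479', ((512.8787841796875, 180.14683532714844), (8.417689323425293, 32.8482551574707), 65.68555450439453))
None
```

The wrist camera now sees nothing of the clamp, and the scene camera puts it at about −114°. The drum stood still through 97° of swing in this grip, 167° net. Now I'll wind clockwise.

```bash
python3 -c "
from h import *
p,h=polar();arc(-32.9-150,40,dyaw=-150,r=.1663)"
```

```text
[0.672  0.1334 0.2239] head 162.0 r 0.1664 ang -32.9 F [ 4.3 -2.   4.8] t 25.05 [ 0.18  0.52  1.49 -0.    1.13 -1.08]
[0.672  0.1334 0.2239] head 162.0 r 0.1664 ang -32.9 F [ 4.3 -2.   4.8] t 25.05 [ 0.18  0.52  1.49 -0.    1.13 -1.08]
[[0.11, -0.35, 0.75], [0.11, -0.35, 0.75], [0.11, -0.35, 0.75], [0.11, -0.35, 0.75], [0.11, -0.35, 0.75], [0.11, -0.35, 0.75], [0.11, -0.35, 0.75], [0.11, -0.35, 0.75], [0.11, -0.35, 0.75], [0.11, -0.35, 0.75]]
[[0.11, -0.35, 0.75], [0.11, -0.35, 0.75], [0.11, -0.35, 0.75], [0.11, -0.35, 0.75], [0.11, -0.35, 0.75], [0.11, -0.35, 0.75], [0.11, -0.35, 0.75], [0.11, -0.35, 0.75], [0.11, -0.35, 0.75], [0.11, -0.35, 0.75]]
[[0.11, -0.35, 0.75], [0.11, -0.35, 0.75], [0.11, -0.35, 0.75], [0.11, -0.35, 0.75], [0.11, -0.35, 0.75], [0.11, -0.35, 0.75], [0.11, -0.35, 0.75], [0.11, -0.35, 0.75], [0.11, -0.35, 0.75], [0.1, -0.35, 0.75]]
[[0.1, -0.35, 0.75], [0.1, -0.35, 0.75], [0.1, -0.35, 0.75], [0.1, -0.35, 0.75], [0.1, -0.35, 0.75], [0.1, -0.35, 0.75], [0.1, -0.35, 0.75], [0.1, -0.35, 0.75], [0.1, -0.35, 0.75], [0.1, -0.35, 0.75]]
```

>>> {"method": "apply_moves", "body": {"increments": [{"delta_pos": [0.1,-0.35,0],"yaw": 0.75,"jaw": 0},{"delta_pos": [0.1,-0.35,0],"yaw": 0.75,"jaw": 0},{"delta_pos": [0.1,-0.35,0],"yaw": 0.75,"jaw": 0},{"delta_pos": [0.1,-0.35,0],"yaw": 0.75,"jaw": 0},{"delta_pos": [0.1,-0.35,0],"yaw": 0.75,"jaw": 0},{"delta_pos": [0.1,-0.35,0],"yaw": 0.75,"jaw": 0},{"delta_pos": [0.1,-0.35,0],"yaw": 0.75,"jaw": 0},{"delta_pos": [0.1,-0.35,0],"yaw": 0.75,"jaw": 0},{"delta_pos": [0.1,-0.35,0],"yaw": 0.75,"jaw": 0},{"delta_pos": [0.1,-0.35,0],"yaw": 0.75,"jaw": 0}]}}

```text
clock: 26.05
position: [0.5869, 0.0658, 0.2232]
tool_rot: [-0.0, 0.467, 0.884, 0.001]
wrist_force: [0.8, 6.0, 1.4]
opening: 0.0295
```

```bash
python3 -c "
from h import *
polar();print(state()['opening'],red(grab_frame('wrist')),red(grab_frame('scene')))"
```

```text
[0.5869 0.0658 0.2232] head 124.3 r 0.1672 ang -71.0 F [0.8 6.  1.4] t 26.05 [ 0.09  0.38  1.72  0.    1.04 -0.51]
0.029515238381138915 None None
```

>>> {"method": "apply_moves", "body": {"increments": [{"delta_pos": [0.12,-0.35,0],"yaw": 0.75,"jaw": 0},{"delta_pos": [0.12,-0.35,0],"yaw": 0.75,"jaw": 0},{"delta_pos": [0.11,-0.35,0],"yaw": 0.75,"jaw": 0},{"delta_pos": [0.11,-0.35,0],"yaw": 0.75,"jaw": 0},{"delta_pos": [0.11,-0.35,0],"yaw": 0.75,"jaw": 0},{"delta_pos": [0.11,-0.35,0],"yaw": 0.75,"jaw": 0},{"delta_pos": [0.11,-0.35,0],"yaw": 0.75,"jaw": 0},{"delta_pos": [0.11,-0.35,0],"yaw": 0.75,"jaw": 0},{"delta_pos": [0.11,-0.35,0],"yaw": 0.75,"jaw": 0},{"delta_pos": [0.11,-0.35,0],"yaw": 0.75,"jaw": 0}]}}

```text
clock: 27.15
position: [0.4801, 0.0655, 0.2236]
tool_rot: [0.001, 0.726, 0.688, 0.001]
wrist_force: [3.6, 3.1, 0.0]
opening: 0.029
```

>>> {"method": "apply_moves", "body": {"increments": [{"delta_pos": [0.11,-0.35,0],"yaw": 0.75,"jaw": 0},{"delta_pos": [0.11,-0.35,0],"yaw": 0.75,"jaw": 0},{"delta_pos": [0.11,-0.35,0],"yaw": 0.75,"jaw": 0},{"delta_pos": [0.11,-0.35,0],"yaw": 0.75,"jaw": 0},{"delta_pos": [0.11,-0.35,0],"yaw": 0.75,"jaw": 0},{"delta_pos": [0.11,-0.35,0],"yaw": 0.75,"jaw": 0},{"delta_pos": [0.11,-0.35,0],"yaw": 0.75,"jaw": 0},{"delta_pos": [0.11,-0.35,0],"yaw": 0.75,"jaw": 0},{"delta_pos": [0.11,-0.35,0],"yaw": 0.75,"jaw": 0},{"delta_pos": [0.11,-0.35,0],"yaw": 0.75,"jaw": 0}]}}

```text
clock: 28.15
position: [0.3942, 0.1309, 0.2236]
tool_rot: [0.001, 0.908, 0.419, 0.001]
wrist_force: [5.4, -0.5, 0.1]
opening: 0.0291
```

```bash
python3 -c "
from h import *
polar();print(state()['opening']);[print(red(grab_frame(n))) for n in ('wrist','scene','top')]"
```

```text
[0.3942 0.1309 0.2236] head 49.5 r 0.1666 ang -146.0 F [ 5.4 -0.5  0.1] t 28.15 [ 0.29  0.12  2.08 -0.    0.94  1.  ]
0.029105797986427415
None
None
(np.int64(35), array([0.4927, 0.2474, 0.1232]), 'ang mean 149.3 rect 150.3 r 0.0464', ((492.1427001953125, 246.8849334716797), (29.06165313720703, 14.368616104125977), 62.128963470458984))
```

```bash
python3 -c "
from h import *
arc(-146-75,20,dyaw=-48,r=.1663)"
```

```text
[0.3941 0.131  0.2236] head 49.8 r 0.1666 ang -146.1 F [5.4 0.6 0.2] t 28.3 [ 0.29  0.12  2.08 -0.    0.94  0.99]
[[0.12, -0.34, 0.48], [0.12, -0.34, 0.48], [0.13, -0.34, 0.48], [0.13, -0.34, 0.48], [0.14, -0.33, 0.48], [0.15, -0.33, 0.48], [0.16, -0.33, 0.48], [0.17, -0.32, 0.48], [0.17, -0.32, 0.48], [0.18, -0.31, 0.48]]
[[0.19, -0.31, 0.48], [0.19, -0.31, 0.48], [0.2, -0.3, 0.48], [0.21, -0.3, 0.48], [0.22, -0.29, 0.48], [0.22, -0.29, 0.48], [0.23, -0.28, 0.48], [0.24, -0.28, 0.48], [0.24, -0.27, 0.48], [0.25, -0.26, 0.48]]
```

>>> {"method": "apply_moves", "body": {"increments": [{"delta_pos": [0.12,-0.34,0],"yaw": 0.48,"jaw": 0},{"delta_pos": [0.12,-0.34,0],"yaw": 0.48,"jaw": 0},{"delta_pos": [0.13,-0.34,0],"yaw": 0.48,"jaw": 0},{"delta_pos": [0.13,-0.34,0],"yaw": 0.48,"jaw": 0},{"delta_pos": [0.14,-0.33,0],"yaw": 0.48,"jaw": 0},{"delta_pos": [0.15,-0.33,0],"yaw": 0.48,"jaw": 0},{"delta_pos": [0.16,-0.33,0],"yaw": 0.48,"jaw": 0},{"delta_pos": [0.17,-0.32,0],"yaw": 0.48,"jaw": 0},{"delta_pos": [0.17,-0.32,0],"yaw": 0.48,"jaw": 0},{"delta_pos": [0.18,-0.31,0],"yaw": 0.48,"jaw": 0}]}}

```text
clock: 29.3
position: [0.366, 0.2331, 0.2232]
tool_rot: [0.001, 0.975, 0.222, -0.0]
wrist_force: [1.7, -2.9, 3.8]
opening: 0.0292
```

>>> {"method": "apply_moves", "body": {"increments": [{"delta_pos": [0.19,-0.31,0],"yaw": 0.48,"jaw": 0},{"delta_pos": [0.19,-0.31,0],"yaw": 0.48,"jaw": 0},{"delta_pos": [0.2,-0.3,0],"yaw": 0.48,"jaw": 0},{"delta_pos": [0.21,-0.3,0],"yaw": 0.48,"jaw": 0},{"delta_pos": [0.22,-0.29,0],"yaw": 0.48,"jaw": 0},{"delta_pos": [0.22,-0.29,0],"yaw": 0.48,"jaw": 0},{"delta_pos": [0.23,-0.28,0],"yaw": 0.48,"jaw": 0},{"delta_pos": [0.24,-0.28,0],"yaw": 0.48,"jaw": 0},{"delta_pos": [0.24,-0.27,0],"yaw": 0.48,"jaw": 0},{"delta_pos": [0,0,0],"yaw": 0,"jaw": 0}]}}

```text
clock: 30.3
position: [0.3998, 0.3245, 0.2235]
tool_rot: [0.001, 0.999, 0.036, -0.001]
wrist_force: [-3.8, -0.4, 9.7]
opening: 0.0293
```

```bash
python3 -c "
from h import *
polar();print(state()['opening'])
for n in ('wrist','scene','top'):
    f=grab_frame(n);print(n,red(f));save(f,n+'10')
    if n!='wrist':
        P=cloud(f);d=P[...,:2]-C;r=np.hypot(d[...,0],d[...,1]);a=np.degrees(np.arctan2(d[...,1],d[...,0]))
        m=(abs(P[...,2]-.096)<.006)&(r>.1)&(r<.135)&(abs(a-57)<25)&(cv2.cvtColor(f['image'],cv2.COLOR_BGR2HSV)[...,1]<70)
        if m.sum()>5: print('fair',m.sum(),P[m].mean(0),a[m].mean(),cv2.minAreaRect((P[m][:,:2]*1000).astype(np.float32)))
"
```

```text
[0.3998 0.3245 0.2235] head 4.1 r 0.1664 ang 142.8 F [-3.8 -0.4  9.7] t 30.3 [ 0.66  0.27  1.88 -0.    0.99  2.16]
0.029323415387467057
wrist (np.int64(266), array([0.5264, 0.2726, 0.1214]), 'ang mean 97.0 rect 95.1 r 0.0483', ((528.1366577148438, 271.9743347167969), (14.976763725280762, 7.992458343505859), 84.57854461669922))
scene (np.int64(15), array([0.5445, 0.2658, 0.1181]), 'ang mean 73.9 rect 72.8 r 0.0453', ((545.8230590820312, 267.2154846191406), (12.84289264678955, 25.410005569458008), 87.43214416503906))
fair 110 [0.59847357 0.32162883 0.09563509] 56.0748136565017 ((598.4373779296875, 323.96124267578125), (27.97120475769043, 93.57905578613281), 59.534820556640625)
top (np.int64(30), array([0.5403, 0.2695, 0.1237]), 'ang mean 80.1 rect 79.3 r 0.0479', ((541.2692260742188, 271.0083923339844), (15.79438304901123, 27.2333984375), 75.84751892089844))
fair 237 [0.59304012 0.32555643 0.09615759] 59.18373527681489 ((594.4887084960938, 325.6354675292969), (27.271591186523438, 94.18024444580078), 58.56173324584961)
```

```bash
python3 -c "
from h import *
arc(142.8-14,6,dyaw=0,r=.1663)"
```

```text
[0.3991 0.3237 0.2234] head 4.1 r 0.1665 ang 143.2 F [-3.5 -0.8  9.1] t 30.45 [ 0.66  0.27  1.88 -0.    0.99  2.16]
[[0.16, -0.17, 0.0], [0.16, -0.17, 0.0], [0.17, -0.16, 0.0], [0.18, -0.15, 0.0], [0.18, -0.14, 0.0], [0.19, -0.14, 0.0]]
```

>>> {"method": "apply_moves", "body": {"increments": [{"delta_pos": [0.16,-0.17,0],"yaw": 0,"jaw": 0},{"delta_pos": [0.16,-0.17,0],"yaw": 0,"jaw": 0},{"delta_pos": [0.17,-0.16,0],"yaw": 0,"jaw": 0},{"delta_pos": [0.18,-0.15,0],"yaw": 0,"jaw": 0},{"delta_pos": [0.18,-0.14,0],"yaw": 0,"jaw": 0},{"delta_pos": [0.19,-0.14,0],"yaw": 0,"jaw": 0},{"delta_pos": [0,0,0],"yaw": 0,"jaw": 0}]}}

```text
clock: 31.15
position: [0.429, 0.3542, 0.2241]
tool_rot: [0.001, 0.999, 0.036, -0.001]
wrist_force: [-4.0, -0.4, 11.4]
opening: 0.029
```

```bash
python3 -c "
from h import *
polar();print(state()['opening'])
for n in ('wrist','scene','top'):
    f=grab_frame(n);print(n,red(f))"
```

```text
[0.429  0.3542 0.2241] head 4.1 r 0.1663 ang 128.4 F [-4.  -0.4 11.4] t 31.15 [ 0.67  0.33  1.79 -0.    1.02  2.17]
0.02902048676716375
wrist (np.int64(988), array([0.5488, 0.269 , 0.123 ]), 'ang mean 70.0 rect 67.1 r 0.0470', ((550.6980590820312, 267.1986389160156), (15.240732192993164, 30.62040901184082), 66.99286651611328))
scene (np.int64(10), array([0.5543, 0.2624, 0.1178]), 'ang mean 60.4 rect 60.4 r 0.0434', ((553.8621826171875, 261.67730712890625), (4.995823383331299, 29.03451919555664), 73.26062774658203))
top (np.int64(30), array([0.5516, 0.266 , 0.1249]), 'ang mean 65.5 rect 65.7 r 0.0483', ((552.2738037109375, 267.9570007324219), (15.360319137573242, 26.127168655395508), 68.52143096923828))
```

>>> {"method": "apply_moves", "body": {"increments": [{"delta_pos": [0,0,0],"yaw": 0,"jaw": 0.5},{"delta_pos": [0,0,0],"yaw": 0,"jaw": 0.8},{"delta_pos": [0,0,0],"yaw": 0,"jaw": 1},{"delta_pos": [0,0,-0.3],"yaw": 0,"jaw": 1},{"delta_pos": [0,0,-0.8],"yaw": 0,"jaw": 1},{"delta_pos": [0,0,-0.9],"yaw": 0,"jaw": 1},{"delta_pos": [0,0,-0.9],"yaw": 0,"jaw": 1},{"delta_pos": [-0.7,0,0],"yaw": 0,"jaw": 1},{"delta_pos": [-0.7,0,0],"yaw": 0,"jaw": 1},{"delta_pos": [0,0,0],"yaw": 0,"jaw": 1}]}}

```text
clock: 32.3
position: [0.3851, 0.3514, 0.3109]
tool_rot: [0.0, 0.999, 0.036, -0.0]
wrist_force: [-0.5, -0.3, -0.5]
opening: 0.0854
```

```bash
python3 -c "
from h import *
import pickle
polar()
for n in ('scene','top','wrist'):
    f=grab_frame(n);print(n,red(f));pickle.dump(f,open(n+'11.pkl','wb'))
save(f,'w11')"
```

```text
[0.3851 0.3514 0.3109] head 4.1 r 0.1948 ang 139.1 F [-0.5 -0.3 -0.5] t 32.3 [0.72 0.18 1.78 0.   1.19 2.22]
scene (np.int64(11), array([0.5546, 0.2622, 0.118 ]), 'ang mean 60.0 rect 60.6 r 0.0444', ((554.1822509765625, 262.54949951171875), (7.208965301513672, 25.518192291259766), 67.91108703613281))
top (np.int64(30), array([0.5514, 0.2665, 0.1241]), 'ang mean 66.0 rect 66.2 r 0.0499', ((552.5543823242188, 269.5806884765625), (18.340112686157227, 26.63347053527832), 69.77140808105469))
wrist (np.int64(134), array([0.5376, 0.2715, 0.121 ]), 'ang mean 83.7 rect 81.3 r 0.0484', ((539.7562255859375, 271.769287109375), (14.991419792175293, 7.34054708480835), 73.9485855102539))
```

View pics/w11.png

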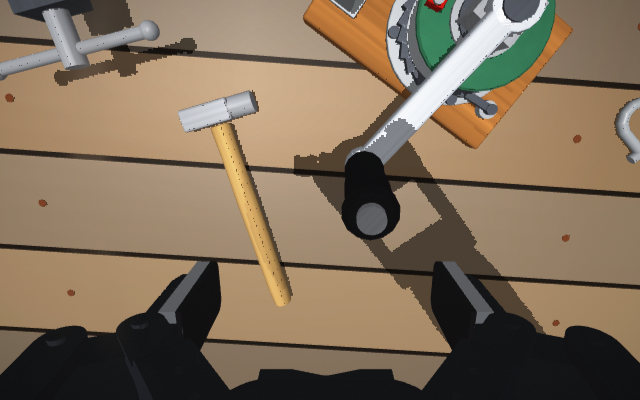

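I moved the wrong way. The clamp is cut off at the top edge (435,4), so I'll go forward to get the clamp and fairlead in one view.

>>> {"method": "apply_moves", "body": {"increments": [{"delta_pos": [0.7,0,0],"yaw": 0,"jaw": 1},{"delta_pos": [0.9,0,0],"yaw": 0,"jaw": 1},{"delta_pos": [0.9,0,0],"yaw": 0,"jaw": 1},{"delta_pos": [0.9,0,0],"yaw": 0,"jaw": 1},{"delta_pos": [0.6,0,0],"yaw": 0,"jaw": 1},{"delta_pos": [0,0,0],"yaw": 0,"jaw": 1},{"delta_pos": [0,0,0],"yaw": 0,"jaw": 1}]}}

```text
clock: 33.15
position: [0.5069, 0.3598, 0.3095]
tool_rot: [0.0, 0.999, 0.034, -0.001]
wrist_force: [-0.7, -0.1, 0.1]
opening: 0.0855
```

```bash
python3 -c "
from h import *
import pickle
polar()
f=grab_frame('wrist');print(red(f));pickle.dump(f,open('w12.pkl','wb'))
save(f,'w12')"
```

```text
[0.5069 0.3598 0.3095] head 3.9 r 0.1382 ang 100.6 F [-0.7 -0.1  0.1] t 33.15 [0.6  0.34 1.56 0.   1.24 2.1 ]
(np.int64(412), array([0.5518, 0.2684, 0.1233]), 'ang mean 66.4 rect 66.7 r 0.0470', ((550.9403686523438, 267.0365905761719), (15.053433418273926, 29.85150146484375), 66.81398010253906))
```

View pics/w12.png

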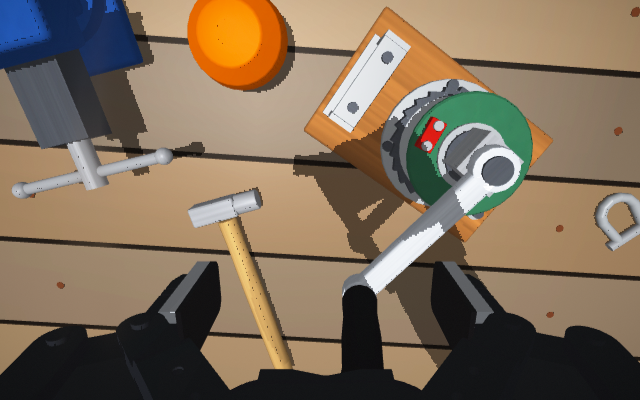

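This view shows the fairlead bar with corners near (388,29), (410,45), (350,132) and (325,116). The clamp is at (431,134), short of the fairlead, and the hammer and float are untouched. Next I'll fit both.

```bash
python3 -c "
from h import *
import pickle
f=pickle.load(open('w12.pkl','rb'));P=cloud(f);hsv=cv2.cvtColor(f['image'],cv2.COLOR_BGR2HSV)
d=P[...,:2]-C;r=np.hypot(d[...,0],d[...,1])
m=(abs(P[...,2]-.096)<.004)&(hsv[...,1]<70)&(r>.08)&(r<.16)&(d[...,1]>.02)
q=P[m];R=cv2.minAreaRect((q[:,:2]*1000).astype(np.float32));e=np.array(R[0])/1000-C
print(m.sum(),R,'ang',np.degrees(np.arctan2(e[1],e[0])),'r',np.hypot(*e))
# pad orientation: wood top z .028
m=(abs(P[...,2]-.028)<.004)&(r<.2)&(hsv[...,1]>90)
m=cv2.morphologyEx(m.astype(np.uint8),cv2.MORPH_OPEN,np.ones((3,3)))>0
k,l,s,c=cv2.connectedComponentsWithStats(m.astype(np.uint8));i=1+s[1:,4].argmax()
q=P[l==i];R=cv2.minAreaRect((q[:,:2]*1000).astype(np.float32));print('pad',R)
# grip: dark, handle arm direction
w=[ray(f,498,169,.172),ray(f,357,288,.165)]
v=(w[1]-w[0])[:2];print('handle',np.degrees(np.arctan2(v[1],v[0])),w)
"
```

```text
2667 ((593.2221069335938, 324.8033142089844), (25.878782272338867, 95.8515853881836), 59.1591911315918) ang 58.91943138637677 r 0.1178168388228039
pad ((560.49755859375, 270.15252685546875), (181.0040740966797, 160.20059204101562), 59.16887664794922)
handle 139.3471114781667 [array([0.53235619, 0.22444893, 0.172     ]), array([0.41528416, 0.3249794 , 0.165     ])]
```

```bash
python3 -c "
from h import *
import pickle
f=pickle.load(open('wrist11.pkl','rb'));P=cloud(f)
for z in (.272,.279,.285):
    g=ray(f,371.5,219,z);d=g[:2]-C;print(z,P[219,371],g,np.hypot(*d),np.degrees(np.arctan2(d[1],d[0])))
q=ray(f,388,155,.17);
p,h=polar()
a=np.radians(h)
for ang in (139,140,141):
    t=C+.1665*np.array([np.cos(np.radians(ang)),np.sin(np.radians(ang))]);e=(t-p[:2])/.03
    print(ang,t,e[0]*np.cos(a)+e[1]*np.sin(a),e[0]*np.sin(a)-e[1]*np.cos(a))
"
```

```text
0.272 [0.3996449  0.32936504 0.27842462] [0.39750329 0.32808163 0.272     ] 0.17044334849175363 142.32085293768137
0.279 [0.3996449  0.32936504 0.27842462] [0.39985665 0.32920008 0.279     ] 0.16928037364614226 141.53434532868155
0.285 [0.3996449  0.32936504 0.27842462] [0.40187383 0.33015875 0.285     ] 0.16830924996330834 140.85165327341528
[0.5063 0.3598 0.3097] head 4.0 r 0.1384 ang 100.8 F [ 0.1 -0.7 -0.1] t 33.2 [0.6  0.34 1.56 0.   1.24 2.1 ]
139 [0.40674085 0.33313383] -3.3739654015698783 0.6579386116518889
140 [0.4048536  0.33092414] -3.441830784602773 0.7270546711193963
141 [0.4030052  0.32868185] -3.5084795898479486 0.7973446181239894
```

>>> {"method": "apply_moves", "body": {"increments": [{"delta_pos": [-0.6,0.1,0],"yaw": 0,"jaw": 1},{"delta_pos": [-0.9,0.2,0],"yaw": 0,"jaw": 1},{"delta_pos": [-0.9,0.2,0],"yaw": 0,"jaw": 1},{"delta_pos": [-0.7,0.2,0],"yaw": 0,"jaw": 1},{"delta_pos": [-0.4,0.1,0],"yaw": 0.9,"jaw": 1},{"delta_pos": [0,0,0],"yaw": 0.9,"jaw": 1},{"delta_pos": [0,0,0],"yaw": 0.9,"jaw": 1},{"delta_pos": [0,0,0],"yaw": 0,"jaw": 1}]}}

```text
clock: 34.0
position: [0.4026, 0.3288, 0.3106]
tool_rot: [-0.0, 0.997, -0.083, 0.0]
wrist_force: [0.2, 0.8, -0.1]
opening: 0.0855
```

```bash
python3 -c "
from h import *
p,h=polar();f=grab_frame('wrist');P=cloud(f)
a=np.radians(h);X=np.array([np.cos(a),np.sin(a)]);Y=np.array([np.sin(a),-np.cos(a)])
r=P[...,:2]-p[:2];k=(P[...,2]>.262)&(P[...,2]<.29)&(np.hypot(r[...,0],r[...,1])<.05)
q=P[k];c=np.array(cv2.minAreaRect((q[:,:2]*1000).astype(np.float32))[0])/1000;print(k.sum(),c,'off x,y',(c-p[:2])@X,(c-p[:2])@Y);d=c-C;print(np.hypot(*d),np.degrees(np.arctan2(d[1],d[0])),red(f))"
```

```text
[0.4026 0.3288 0.3106] head -9.5 r 0.1669 ang 141.0 F [ 0.2  0.8 -0.1] t 34.0 [0.66 0.18 1.78 0.   1.18 2.4 ]
2482 [0.39989117 0.32785938] off x,y -0.0025378864652230364 0.0013949516818808146
0.16842250602112432 141.88415601368345 (np.int64(129), array([0.5383, 0.2718, 0.1222]), 'ang mean 82.9 rect 81.0 r 0.0481', ((539.906005859375, 271.4603576660156), (14.636165618896484, 7.133925914764404), 70.80438232421875))
```

>>> {"method": "apply_moves", "body": {"increments": [{"delta_pos": [-0.05,0.03,0.4],"yaw": 0,"jaw": 1},{"delta_pos": [0,0,0.7],"yaw": 0,"jaw": 1},{"delta_pos": [0,0,0.8],"yaw": 0,"jaw": 1},{"delta_pos": [0,0,0.7],"yaw": 0,"jaw": 1},{"delta_pos": [0,0,0.3],"yaw": 0,"jaw": 1},{"delta_pos": [0,0,0],"yaw": 0,"jaw": 0.4},{"delta_pos": [0,0,0],"yaw": 0,"jaw": 0.3},{"delta_pos": [0,0,0],"yaw": 0,"jaw": 0.2},{"delta_pos": [0,0,0],"yaw": 0,"jaw": 0},{"delta_pos": [0,0,0],"yaw": 0,"jaw": 0}]}}

```text
clock: 35.05
position: [0.4022, 0.3286, 0.2242]
tool_rot: [-0.001, 0.997, -0.083, 0.001]
wrist_force: [-0.4, 1.0, 3.8]
opening: 0.0293
```

>>> {"method": "apply_moves", "body": {"increments": [{"delta_pos": [0,0,0],"yaw": 0,"jaw": 0},{"delta_pos": [0,0,0],"yaw": 0,"jaw": 0}]}}

```text
clock: 35.25
position: [0.402, 0.3286, 0.2238]
tool_rot: [-0.0, 0.997, -0.083, 0.0]
wrist_force: [-2.5, 1.9, 4.9]
opening: 0.0294
```

```bash
python3 -c "
from h import *
p,h=polar();print(state()['opening'],red(grab_frame('wrist')),red(grab_frame('top')))
a=np.degrees(np.arctan2(*(p[:2]-C)[::-1]))
arc(a-20,10,r=.1663)"
```

```text
[0.402  0.3286 0.2238] head -9.5 r 0.1672 ang 141.2 F [-2.5  1.9  4.9] t 35.25 [0.66 0.28 1.87 0.   0.99 2.4 ]
0.02939153247321552 None (np.int64(32), array([0.5514, 0.2661, 0.1232]), 'ang mean 65.7 rect 65.9 r 0.0478', ((551.9098510742188, 267.5625305175781), (15.727409362792969, 27.633880615234375), 64.29893493652344))
[0.402  0.3286 0.2238] head -9.5 r 0.1673 ang 141.2 F [-0.9  1.3  6. ] t 35.35 [0.66 0.28 1.87 0.   0.99 2.4 ]
[[0.13, -0.15, 0.0], [0.1, -0.16, 0.0], [0.11, -0.16, 0.0], [0.11, -0.16, 0.0], [0.12, -0.15, 0.0], [0.13, -0.15, 0.0], [0.13, -0.14, 0.0], [0.14, -0.14, 0.0], [0.14, -0.13, 0.0], [0.14, -0.13, 0.0]]
```

>>> {"method": "apply_moves", "body": {"increments": [{"delta_pos": [0.12,-0.15,0],"yaw": 0,"jaw": 0},{"delta_pos": [0.1,-0.16,0],"yaw": 0,"jaw": 0},{"delta_pos": [0.11,-0.16,0],"yaw": 0,"jaw": 0},{"delta_pos": [0,0,0],"yaw": 0,"jaw": 0}]}}

```text
clock: 35.75
position: [0.4141, 0.3418, 0.224]
tool_rot: [-0.001, 0.997, -0.083, -0.0]
wrist_force: [-4.4, 3.1, 8.4]
opening: 0.0295
```

```bash
python3 -c "
from h import *
p,h=polar();print(red(grab_frame('wrist')));[print(red(grab_frame('top'))[2]) for i in range(3)]"
```

```text
[0.4141 0.3418 0.224 ] head -9.5 r 0.1670 ang 135.1 F [-4.4  3.1  8.4] t 35.75 [0.67 0.3  1.83 0.   1.01 2.4 ]
None
ang mean 65.8 rect 66.2 r 0.0497
ang mean 66.7 rect 67.0 r 0.0474
ang mean 66.7 rect 66.3 r 0.0493
```

Drum unmoved so far. I'll go 5° more.

>>> {"method": "apply_moves", "body": {"increments": [{"delta_pos": [0.11,-0.16,0],"yaw": 0,"jaw": 0},{"delta_pos": [0.12,-0.15,0],"yaw": 0,"jaw": 0},{"delta_pos": [0.07,-0.08,0],"yaw": 0,"jaw": 0},{"delta_pos": [0,0,0],"yaw": 0,"jaw": 0}]}}

```text
clock: 36.35
position: [0.4247, 0.3516, 0.224]
tool_rot: [-0.001, 0.997, -0.083, -0.0]
wrist_force: [-5.7, 3.3, 9.0]
opening: 0.0295
```

```bash
python3 -c "
from h import *
p,h=polar();print(red(grab_frame('wrist')));[print(red(grab_frame('top'))[2]) for i in range(3)]"
```

```text
[0.4247 0.3516 0.224 ] head -9.5 r 0.1671 ang 130.2 F [-5.7  3.3  9. ] t 36.35 [0.67 0.32 1.8  0.   1.02 2.4 ]
(np.int64(223), array([0.5378, 0.2724, 0.1211]), 'ang mean 83.6 rect 82.3 r 0.0487', ((538.9144287109375, 272.1561584472656), (14.64303970336914, 5.54010009765625), 70.94722747802734))
ang mean 65.9 rect 66.2 r 0.0494
ang mean 66.1 rect 66.2 r 0.0503
ang mean 66.6 rect 66.2 r 0.0495
```

>>> {"method": "apply_moves", "body": {"increments": [{"delta_pos": [0.13,-0.15,0],"yaw": 0,"jaw": 0},{"delta_pos": [0.13,-0.14,0],"yaw": 0,"jaw": 0},{"delta_pos": [0,0,0],"yaw": 0,"jaw": 0}]}}

```text
clock: 36.85
position: [0.4338, 0.3588, 0.2241]
tool_rot: [-0.001, 0.997, -0.083, -0.0]
wrist_force: [-5.7, 2.7, 10.0]
opening: 0.0296
```

```bash
python3 -c "
from h import *
p,h=polar();print(red(grab_frame('wrist')));[print(red(grab_frame('top'))[2]) for i in range(3)]"
```

```text
[0.4338 0.3588 0.2241] head -9.5 r 0.1671 ang 126.2 F [-5.7  2.7 10. ] t 36.85 [0.67 0.34 1.78 0.   1.02 2.41]
(np.int64(335), array([0.5423, 0.2718, 0.1216]), 'ang mean 78.3 rect 75.4 r 0.0479', ((544.4751586914062, 270.2536926269531), (14.908742904663086, 11.485754013061523), 62.66884231567383))
ang mean 63.4 rect 64.9 r 0.0460
ang mean 64.2 rect 64.7 r 0.0462
ang mean 63.6 rect 64.4 r 0.0458
```

```bash
python3 -c "
from h import *
arc(121.7,4,r=.1668)"
```

```text
[0.4334 0.3586 0.224 ] head -9.5 r 0.1672 ang 126.3 F [-5.3  2.4  8.7] t 37.05 [0.67 0.34 1.78 0.   1.02 2.41]
[[0.09, -0.07, 0.0], [0.08, -0.08, 0.0], [0.08, -0.08, 0.0], [0.08, -0.07, 0.0]]
```

>>> {"method": "apply_moves", "body": {"increments": [{"delta_pos": [0.09,-0.07,0],"yaw": 0,"jaw": 0},{"delta_pos": [0.08,-0.08,0],"yaw": 0,"jaw": 0},{"delta_pos": [0.08,-0.08,0],"yaw": 0,"jaw": 0},{"delta_pos": [0.08,-0.07,0],"yaw": 0,"jaw": 0},{"delta_pos": [0,0,0],"yaw": 0,"jaw": 0}]}}

```text
clock: 37.55
position: [0.4449, 0.3662, 0.2243]
tool_rot: [-0.001, 0.997, -0.083, -0.0]
wrist_force: [-5.5, 2.9, 10.4]
opening: 0.0297
```

```bash
python3 -c "
from h import *
p,h=polar();print(red(grab_frame('wrist')));[print(red(grab_frame('top'))[2]) for i in range(3)]"
```

```text
[0.4449 0.3662 0.2243] head -9.5 r 0.1670 ang 121.6 F [-5.5  2.9 10.4] t 37.55 [0.67 0.36 1.75 0.   1.03 2.4 ]
(np.int64(614), array([0.55  , 0.2686, 0.1229]), 'ang mean 68.5 rect 66.8 r 0.0475', ((551.107421875, 267.5372619628906), (15.079472541809082, 18.902877807617188), 60.28399658203125))
ang mean 60.5 rect 60.7 r 0.0490
ang mean 60.2 rect 61.3 r 0.0502
ang mean 60.5 rect 61.0 r 0.0485
```

>>> {"method": "apply_moves", "body": {"increments": [{"delta_pos": [0.06,-0.05,0],"yaw": 0,"jaw": 0},{"delta_pos": [0,0,0],"yaw": 0,"jaw": 0},{"delta_pos": [0,0,0],"yaw": 0,"jaw": 0.5},{"delta_pos": [0,0,0],"yaw": 0,"jaw": 0.8},{"delta_pos": [0,0,0],"yaw": 0,"jaw": 1},{"delta_pos": [0,0,-0.3],"yaw": 0,"jaw": 1},{"delta_pos": [0,0,-0.8],"yaw": 0,"jaw": 1},{"delta_pos": [0,0,-0.9],"yaw": 0,"jaw": 1},{"delta_pos": [0,0,-0.9],"yaw": 0,"jaw": 1},{"delta_pos": [0,0,0],"yaw": 0,"jaw": 1}]}}

```text
clock: 38.75
position: [0.449, 0.3675, 0.3149]
tool_rot: [-0.003, 0.997, -0.083, 0.003]
wrist_force: [0.3, 0.1, 0.1]
opening: 0.0852
```

>>> {"method": "apply_moves", "body": {"increments": [{"delta_pos": [0.7,-0.1,-0.1],"yaw": -1,"jaw": 1},{"delta_pos": [0.8,-0.2,-0.1],"yaw": -1,"jaw": 1},{"delta_pos": [0.6,-0.2,-0.1],"yaw": -1,"jaw": 1},{"delta_pos": [0,0,0],"yaw": 0,"jaw": 1},{"delta_pos": [0,0,0],"yaw": 0,"jaw": 1}]}}

```text
clock: 39.25
position: [0.5103, 0.3756, 0.3185]
tool_rot: [0.0, 0.999, 0.047, -0.001]
wrist_force: [-0.7, -0.3, 0.1]
opening: 0.085
```

```bash
python3 -c "
from h import *
import pickle
polar()
f=grab_frame('wrist');print(red(f));pickle.dump(f,open('w13.pkl','wb'));save(f,'w13')
P=cloud(f);hsv=cv2.cvtColor(f['image'],cv2.COLOR_BGR2HSV)
d=P[...,:2]-C;r=np.hypot(d[...,0],d[...,1])
m=(abs(P[...,2]-.096)<.004)&(hsv[...,1]<70)&(r>.08)&(r<.16)&(d[...,1]>.02)
q=P[m];R=cv2.minAreaRect((q[:,:2]*1000).astype(np.float32));e=np.array(R[0])/1000-C
print(m.sum(),R,'ang',np.degrees(np.arctan2(e[1],e[0])),'r',np.hypot(*e))
q=P[(P[...,2]>.165)&(P[...,2]<.18)&(r<.017)];print('boss top',np.median(q,0),len(q))
print(red(grab_frame('top'))[2])"
```

```text
[0.5103 0.3756 0.3185] head 5.4 r 0.1533 ang 98.3 F [-0.7 -0.3  0.1] t 39.25 [0.62 0.35 1.52 0.   1.26 2.09]
(np.int64(398), array([0.5574, 0.2658, 0.1232]), 'ang mean 59.2 rect 58.8 r 0.0470', ((556.7804565429688, 264.1329345703125), (15.237232208251953, 29.977102279663086), 58.40114212036133))
2513 ((593.1509399414062, 324.8895568847656), (25.970518112182617, 96.01991271972656), 59.224388122558594) ang 58.970707833386044 r 0.11785400843223645
boss top [0.53297947 0.22544355 0.17384779] 1316
ang mean 59.4 rect 57.1 r 0.0453
```

View pics/w13.png

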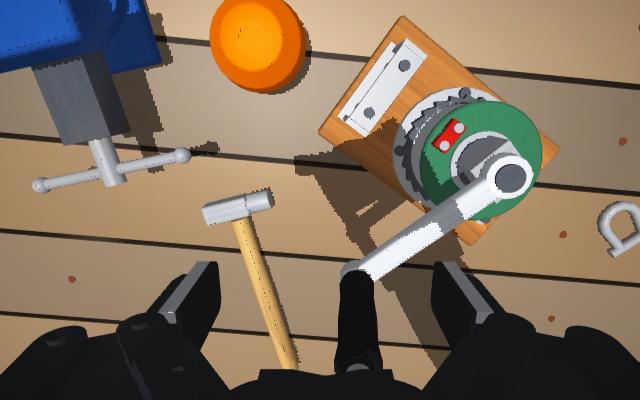

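The final view shows the clamp at (449,135) facing the middle of the fairlead bar at (382,88). It measures 58.8° against 59.0°. The handle is standing in the socket with the boss top at its seated height, and the gripper is clear. I'll hand it in.

```bash
python3 -c "
from h import *
print(finish_job())"
```

```text
the job is handed in; nothing more can be done
None
```

The rope clamp now stands opposite the middle of the fairlead, the crank handle is standing in the socket, and the job was handed in at about 39 s.

**What I did**
- **Seating:** I lifted the crank off the offcut, set its stud fully down in the socket and let go.
- **Freewheel test:** I took the grip and swung the handle anticlockwise 97° in one continuous grip, about 167° net. The drum stayed still.
- **Winding:** I wound clockwise to about 8° short, let go to measure from close by, then regripped and finished in small steps.

**Last checks**
- **Alignment:** the wrist camera put the clamp at 58.8° and the fairlead's middle at 59.0°, which is level within measurement error. The top camera's coarser readings were 57.1° and 59.4°.
- **Handle seating:** the top of the stud boss measured at its seated height. The handle leans about 4° in the socket's play.
- **Other items:** those in the last view (hammer, float, shackle) looked undisturbed. I did not re-check the others at the end. The gripper was clear and the force near zero.

**What went wrong on the way**
- **Freewheel swing interrupted:** my first grip clamped the sleeve while it was leaning and the upward force rose to about 27 N, so I let go partway through. The first regrip closed on nothing as the handle slipped forward, so I gripped it again and then made the 97° swing.
- **Recoil on release:** the handle sprang back about 10° when I let go for the check, but the drum did not move.

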